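# Turn the chip boxes over and start the dryer

### The arm

A 6-joint arm with a two-finger parallel gripper is mounted at the origin on the work surface. World frame = base frame: x ahead of the robot, y to its left, z up, the work surface at z = 0. Lengths are in m, angles in rad, forces in N, time in s.
With the tool pointing down it reaches from about 0.325 to 0.875 m from the base axis. Payload 4.4 kg.
Tool frame: the origin (TCP) lies midway between the tips of the shut fingers; the grasp point (between the pads) lies 19 mm behind it (env.grip_depth is the distance from the TCP to the grasp point, in m); z points along the fingers, y is the line along which they close (so a half turn about z gives the same grasp; the last joint's range is limited). The gripper opens to 85 mm and grips with 20 to 120 N. Pads are 22 mm wide; open, the fingers measure 114 mm over their backs; the gripper's body (76 mm by 85 mm) begins 54 mm behind the grasp point. The pads swing forward as they close: fully open they stand 13 mm farther back than shut.
Start: joints at [1.032, 0.207, 1.542, -0, 1.393, -0.15], TCP at [0.217, 0.532, 0.231] pointing down, gripper open.
Joint ranges: [-2.73, 2.73], [-0.86, 2.22], [0.23, 2.46], [-1.11, 4.25], [0.08, 2.63], [-2.82, 2.82]. Speed limits (rad/s): [2.79, 2.79, 3.14, 3.14, 3.14, 3.14].

### API

Orientations are given as a rotation vector (axis times angle).
In Python, from cell import env, snapshot, camera_params, sign_off gives the robot as it stands.
- The arm moves only by the tool jog_arm, never from a script. Its argument "increments" is a list of rows, each a list of 7 numbers: the shift along the tool's x, y, z in mm, then the turn, a rotation vector about the tool's x, y, z in degrees, then the closure, from -1 (fully open) to 1 (shut). In form: [[tx, ty, tz, wx, wy, wz, fingers], ...]. A call has exactly 8 rows; each row is the pose to reach, as a shift and turn from the pose commanded when the call began, along the tool's axes at that moment; what a row does not reach only later rows make up. A row lasts 1/10 s, in which the tool goes at most 50 mm and 8.59 degrees, less where a joint would pass 70% of its speed; a pose out of reach is approached as far as the arm can. A call with a gripper value outside its range is refused whole. The fingers move at their own pace and stop on an object; "force" is the grip in N (left out, the last holds). Time passes only in rows, so rows that repeat a pose let the fingers close, or fill a call up. It gives the time, the measured TCP pose, the force, the opening and the grip force at its end, in the units of the state.
- env.get_obs(): the state, without advancing time (a new reading comes with each control period).
- snapshot(name): name is "scene" or "top"; returns (picture, depth): 384x512x3 uint8, red, green, blue; 384x512 float32, m along the optical axis (not along the pixel's ray), 0 where there is no reading.
- camera_params(name): a dict with "K" (3x3 intrinsics, pixels), "T" (4x4, takes a point from camera to world coordinates). Camera axes: x right, y up, looking along -z (the intrinsics and any distortion apply to the point x, -y, -z); pixel columns grow to the right and rows downward; lengths in m; the calibration is good to about 2 mm. A picture is of the moment at which its call begins. camera_params takes no time and is no camera call.
- sign_off(): hands the job in; it is judged then, once.
The state is a dict: "t": time; "joint_positions": joint angles; "dq": joint speeds; "joint_efforts": joint torques, N m; "eef_pos": TCP position; "eef_rot": TCP orientation; "wrist_force": force on the tool from outside, world axes, zero at the start; "torque": the same for the moment, N m; "gripper_width": opening from 0.0 (shut) to 1.0 (fully open); "grip_force": force on a finger pad.
Only numpy, scipy, OpenCV 4.12 (cv2) and the standard library are available. Lean on these libraries where they do the work, as an engineer would, in place of code of your own. Each camera call takes 0.05 s, during which the arm holds its last target. There are 200 camera calls.

### The job

Change the load of the bench dryer: put the round tin that stands on it away into the shallow steel tray, turn every lidded chip box upside down, lid and base held together so that it never opens, and pile the boxes lid-down, centred one on another, in the middle of the dryer's perforated outlet plate. When all of them are piled, wind the dryer's spring timer clockwise, turn by turn, right up to its end stop. Leave the other things on the bench where they are.

Things in the scene. Friction and masses are not known exactly. Their poses are not given: they have to be found in the camera images.
- outlet (a point): Centre of the square perforated warm-air outlet plate (120 x 120 mm, flat, flush) in the top of the bench dryer, on its upper surface. The dryer is a fixed grey housing 262 x 150 mm, top 52 mm above the bench, standing at a varying place and yaw; its x axis runs along the long side, away from the timer. The outlet lies 133 mm from the timer's axis.
- timer (a joint): Spring-wound timer of the dryer, turned about an upright axis: 0 = run down, grows as its knob is turned clockwise (seen from above), end stop at 4.71 rad (270 degrees, full time). Winding takes 0.09 N m plus 0.012 N m per rad; it stays where it is left.
- timer_grip (a point): Middle of the timer knob's grip, on the turning axis: a black upright bar 44 mm long, 11 mm wide and 22 mm high on a disc 42 mm across and 6 mm thick, the disc's underside 1.5 mm above the housing top. This point is half-way up the bar, 11 mm below its top; its x axis runs along the bar and turns with the knob, z up.
- box1 (a point): Centre, half-way up, of the shut aluminium chip box 1 (fixed to its base; None if absent). Box 56 mm square, 40 mm high, 0.13 kg: base 20 mm and hinged lid 20 mm high, flush, so the seam runs round the sides half-way up; foot and lid top flat. z points from foot to lid (up at the start), x to the hinged side (dark hinge strip on the lid's edge; thumb notch opposite), y along the hinge.
- lid1 (a joint): Lid of box 1 on its hinge: 0 = shut, grows to 1.9 rad open. No latch, hardly any friction: it stays shut when the box lies flat either way up, stands on edge with the hinge on top or upright, or lid and base are gripped together; turned over by the base alone, or stood on its hinged edge, it falls open.
- base1: Base of box 1: origin at the centre of its foot, axes as for box1.
- box2 (a point): Centre, half-way up, of the shut aluminium chip box 2 (fixed to its base; None if absent). Box 56 mm square, 40 mm high, 0.13 kg: base 20 mm and hinged lid 20 mm high, flush, so the seam runs round the sides half-way up; foot and lid top flat. z points from foot to lid (up at the start), x to the hinged side (dark hinge strip on the lid's edge; thumb notch opposite), y along the hinge.
- lid2 (a joint): Lid of box 2 on its hinge: 0 = shut, grows to 1.9 rad open. No latch, hardly any friction: it stays shut when the box lies flat either way up, stands on edge with the hinge on top or upright, or lid and base are gripped together; turned over by the base alone, or stood on its hinged edge, it falls open.
- base2: Base of box 2: origin at the centre of its foot, axes as for box2.
- box3 (a point): Centre, half-way up, of the shut aluminium chip box 3 (fixed to its base; None if absent). Box 56 mm square, 40 mm high, 0.13 kg: base 20 mm and hinged lid 20 mm high, flush, so the seam runs round the sides half-way up; foot and lid top flat. z points from foot to lid (up at the start), x to the hinged side (dark hinge strip on the lid's edge; thumb notch opposite), y along the hinge.
- lid3 (a joint): Lid of box 3 on its hinge: 0 = shut, grows to 1.9 rad open. No latch, hardly any friction: it stays shut when the box lies flat either way up, stands on edge with the hinge on top or upright, or lid and base are gripped together; turned over by the base alone, or stood on its hinged edge, it falls open.
- base3: Base of box 3: origin at the centre of its foot, axes as for box3.
- tin_center (a point): Centre (half-way up) of a flat round steel tin with a fixed lid, 52 mm across, 30 mm high, 0.09 kg, standing on the outlet plate: the load that is already dry.
- tin: The same tin, origin at the centre of its foot.
- tray_in (a point): Centre of the inner floor of the dark shallow steel tray, fixed on the bench: 115 x 125 mm outside, walls 3 mm thick and 14 mm high, floor 3 mm above the bench. x along the 115 mm side, z up.
- phone: Bystander: a white mobile phone lying flat, 146 x 71 x 8 mm; to be left where it is.
- driver: Bystander: a screwdriver 150 mm long lying on the bench; to be left where it is.
- battery: Bystander: a flat black phone battery, 85 x 34 x 5 mm; to be left where it is.

How it is judged:
By the outcome, as a careful person would: the job done as asked, in the order asked, and still so for the second after the job is handed in, with the robot touching nothing.
Of base1, base2, base3 only 2 to 3 are there at a start; the rules pass over those that are not, and their reading is None.
At some moment in a run one of tin, base1, base2, base3 may be knocked a few centimetres aside while the robot is not near it.
It also fails if it takes over 210 s, if anything falls off the work surface, if the arm or the gripper's body presses on something with over 40 N, if the wrist force passes 120 N, or if a joint passes its speed limit or range.

## Working session

There is one attempt and no reset: what is moved stays moved. The work goes in short steps, Python scripts to look and compute and a tool call to move; the robot and the scene stay as the last step left them, time stands still between calls to the robot, and variables do not carry over. Pictures are saved under pics/ and viewed, at most 14 in all, crops included, and the job is handed in when it is done.

Besides the shell and the picture viewer there is one more tool, called after "Call:" in YAML: its name, and indented under it one key for each argument. jog_arm: Moves the arm, as the interface text tells. Its arguments: {"type":"object","properties":{"increments":{"type":"array"},"force":{"type":"number"}},"required":["increments"]}

```bash
ls; mkdir -p pics; python3 - <<'E'
from cell import env,snapshot,camera_params
import cv2,numpy as np
print(env.get_obs(), env.grip_depth)
for n in("scene","top"):
    p,d=snapshot(n); cv2.imwrite(f"pics/{n}0.png",p[:,:,::-1]); np.save(f"{n}0.npy",d)
    c=camera_params(n); print(n,c)
E
```

```text
pics
{'t': 0.0, 'joint_positions': array([ 1.03250749e+00,  2.07438746e-01,  1.54295499e+00,  2.65815996e-05,
        1.39351342e+00, -1.50505491e-01]), 'dq': array([ 1.75333711e-03, -1.17563361e-03, -3.14557015e-05, -1.95649212e-04,
        2.28001429e-04, -1.21646727e-03]), 'joint_efforts': array([ 1.42369013e-04, -3.83019769e+01, -2.91600698e+01, -3.05765552e-04,
        1.05810011e-02, -3.28964951e-06]), 'eef_pos': array([0.2170408 , 0.53164418, 0.23011464]), 'eef_rot': array([-0.60517083, -3.08193073,  0.00340737]), 'wrist_force': array([-0.90973171,  0.68076991,  0.28482004]), 'torque': array([-0.02800499,  0.00075605,  0.01430075]), 'grip_force': 0.0, 'gripper_width': 0.9981622306082194} 0.0187
scene {'K': array([[499.51494169,   0.        , 253.85066649],
       [  0.        , 499.51494169, 194.65226042],
       [  0.        ,   0.        ,   1.        ]]), 'T': array([[ 0.83746983, -0.34863986,  0.42082601,  1.10281127],
       [ 0.5462805 ,  0.5550724 , -0.62727366, -0.8092161 ],
       [-0.01489631,  0.75521181,  0.65531155,  0.94641432],
       [ 0.        ,  0.        ,  0.        ,  1.        ]])}
top {'K': array([[482.54033767,   0.        , 251.41661925],
       [  0.        , 482.54033767, 191.41829051],
       [  0.        ,   0.        ,   1.        ]]), 'T': array([[-0.01348395,  0.99094417, -0.1335958 ,  0.39518742],
       [-0.99976848, -0.01560172, -0.01481781, -0.00711089],
       [-0.01676795,  0.13336507,  0.99092512,  1.37579338],
       [ 0.        ,  0.        ,  0.        ,  1.        ]])}
```

View pics/top0.png

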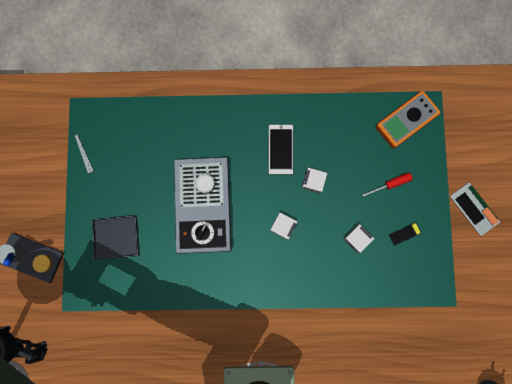

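View pics/scene0.png

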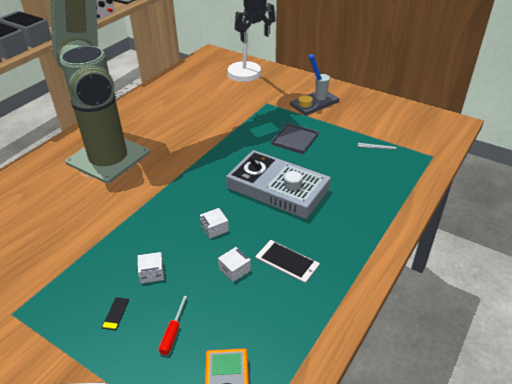

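The top view shows the dryer around (203,205), with the tin at (205,183) and the timer at (202,233). The tray is at (116,237), and the three boxes are at (315,180), (284,225) and (359,238).

```bash
cat > h.py <<'E'
import numpy as np,cv2
from cell import env,snapshot,camera_params
from scipy.spatial.transform import Rotation as R
def ray(n,uv,z):
    c=camera_params(n);K,T=c["K"],c["T"]
    uv=np.atleast_2d(np.asarray(uv,float)); 
    d=np.c_[(uv[:,0]-K[0,2])/K[0,0],-(uv[:,1]-K[1,2])/K[1,1],-np.ones(len(uv))]@T[:3,:3].T
    o=T[:3,3]; return o+d*((z-o[2])/d[:,2])[:,None]
def proj(n,P):
    c=camera_params(n);K,T=c["K"],c["T"]; q=(np.atleast_2d(P)-T[:3,3])@T[:3,:3]
    return np.c_[K[0,0]*q[:,0]/-q[:,2]+K[0,2],K[1,1]*-q[:,1]/-q[:,2]+K[1,2]]
def pts(n,d):
    c=camera_params(n);K,T=c["K"],c["T"]; v,u=np.mgrid[:384,:512]
    q=np.stack([(u-K[0,2])/K[0,0]*d,-(v-K[1,2])/K[1,1]*d,-d],-1); return q@T[:3,:3].T+T[:3,3]
E
python3 - <<'E'
from h import *
p=cv2.imread("pics/top0.png"); d=np.load("top0.npy"); P=pts("top",d); z=P[...,2]
print("bench z",np.median(z[200:300,350:400]))
def blobs(n,p,m,pl,amin=60):
    k,l,s,c=cv2.connectedComponentsWithStats(m.astype(np.uint8))
    for i in range(1,k):
        if amin<s[i,4]<9000:
            cnt=cv2.findContours((l==i).astype(np.uint8),0,1)[0][0][:,0].astype(float)
            w=ray(n,cnt,pl)[:,:2]; r=cv2.minAreaRect((w*1000).astype(np.float32))
            print(n,"px",c[i].round(1),"area",s[i,4],"rect mm",np.round(r[0],1),np.round(r[1],1),round(r[2],1),"cen",(ray(n,c[i],pl)[0,:2]*1000).round(1))
print("boxes by height"); blobs("top",p,(z>.032)&(z<.046)&(np.abs(P[...,1])<.5)&(P[...,0]>.2),.04)
print("dryer"); blobs("top",p,(z>.047)&(z<.3)&(P[...,0]>.25)&(np.abs(P[...,1])<.4),.052)
print("tin"); blobs("top",p,(z>.075)&(z<.09)&(P[...,0]>.25),.082,20)
hsv=cv2.cvtColor(p,cv2.COLOR_BGR2HSV)
print("tray"); blobs("top",p,(hsv[...,2]<85)&(hsv[...,1]<90)&(P[...,0]>.2)&(P[...,1]>.2)&(P[...,1]<.5),.014,500)
a=cv2.resize(p[150:260,165:240],None,fx=5,fy=5,interpolation=2)
b=cv2.resize(p[155:260,265:380],None,fx=4,fy=4,interpolation=2)
o=np.zeros((550,375+460,3),np.uint8);o[:,:375]=a;o[:420,375:]=b
cv2.imwrite("pics/c1.png",o[:,:800])
E
```

```text
bench z 0.00045638706306561083
boxes by height
top px [407.2 118.6] area 1296 rect mm [ 777.7 -435.8] [ 83.7 166.7] 36.1 cen [ 776.7 -431.6]
top px [314.6 179.5] area 397 rect mm [ 606.4 -164.2] [56.  56.9] 73.9 cen [ 606.2 -164.2]
top px [283.6 225.7] area 403 rect mm [478.9 -74.5] [55.4 55.9] 62.1 cen [478.4 -74.9]
top px [359.2 238.3] area 427 rect mm [ 440.9 -281.7] [55.4 55.1] 43.5 cen [ 440.7 -281.6]
dryer
top px [201.8 205.2] area 4895 rect mm [539.8 150.7] [261.1 149.6] 1.6 cen [537.4 150.4]
tin
top px [204.5 183.1] area 285 rect mm [594.1 140.1] [48.7 50. ] 44.7 cen [594.4 139.5]
top px [201.1 232.1] area 70 rect mm [461.8 148.3] [10.9 42.8] 63.2 cen [461.8 148.5]
top px [ 15.1 253.2] area 35 rect mm [412.7 650.2] [45.6 15.6] 6.4 cen [412.4 648.3]
tray
top px [114.9 237.4] area 1768 rect mm [454.6 400.5] [114.3 126.4] 4.6 cen [453.9 400.8]
top px [ 14.9 359.4] area 880 rect mm [123.6 645.6] [118.9 127.2] 3.2 cen [124.2 668.2]
```

View pics/c1.png

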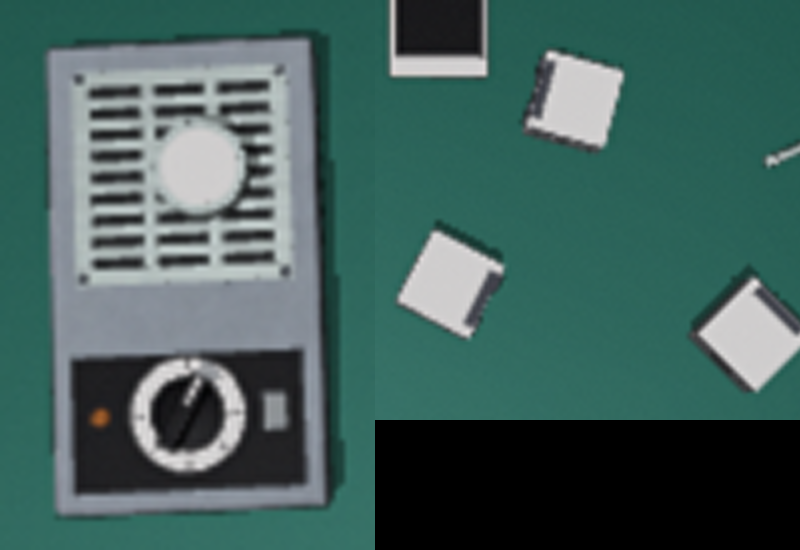

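Everything measures to its stated size: boxes about 56 mm, dryer 261x150, knob bar 11x43, tray 114x126. The hinge azimuths are about +74° (box A, at 606,-164), -118° (B, at 479,-75) and -46° (C, at 441,-282). I'll start with the tin.

```bash
cat >> h.py <<'E'
def log():
    o=env.get_obs()
    with open("log.txt","a") as f: f.write(" ".join(f"{v:.6f}" for v in [*o["joint_positions"],*o["eef_pos"],*o["eef_rot"]])+"\n")
    return o
def frame(az,tilt,flip=1):
    # tool z points down, leaning 'tilt' deg toward azimuth az (deg); y horizontal, perp to az
    a,t=np.radians([az,tilt]); z=np.array([np.cos(a)*np.sin(t),np.sin(a)*np.sin(t),-np.cos(t)])
    y=flip*np.array([-np.sin(a),np.cos(a),0]); return np.c_[np.cross(y,z),y,z]
def go(pos,Rt=None,o=None):
    # pos mm of TCP, returns shift mm and rotvec deg in present tool axes
    o=o or log(); Rc=R.from_rotvec(o["eef_rot"]).as_matrix()
    s=Rc.T@(np.array(pos)-o["eef_pos"]*1000)
    w=np.zeros(3) if Rt is None else np.degrees(R.from_matrix(Rc.T@Rt).as_rotvec())
    print("t",round(o["t"],2),"shift",s.round(1),"turn",w.round(1)); return s,w
E
python3 - <<'E'
from h import *
go([594,140,150]); go([594,140,60])
# check plate centre by mask (light plate around)
print(ray("top",[[165+75/5,150+67/5],[165+275/5,150+67/5],[165+292/5,150+285/5],[165+78/5,150+283/5]],.052)*1000)
E
```

```text
t 0.1 shift [-497.1 -219.9   80.5] turn [0. 0. 0.]
t 0.1 shift [-497.1 -219.8  170.5] turn [0. 0. 0.]
[[655.88282157 211.40078424  52.        ]
 [654.00720253  99.38079681  52.        ]
 [531.50023363  90.57520531  52.        ]
 [534.41005419 208.97282661  52.        ]]
```

Call:
jog_arm:
  increments:
    - [-45, -20, 0, 0, 0, 0, -1]
    - [-90, -40, 0, 0, 0, 0, -1]
    - [-135, -60, 0, 0, 0, 0, -1]
    - [-180, -80, 0, 0, 0, 0, -1]
    - [-225, -100, 0, 0, 0, 0, -1]
    - [-270, -120, 10, 0, 0, 0, -1]
    - [-315, -140, 20, 0, 0, 0, -1]
    - [-360, -160, 40, 0, 0, 0, -1]
  force: 40

```text
t: 0.9
eef_pos: [0.4899, 0.249, 0.1934]
eef_rot: [0.605, 3.08, 0.002]
wrist_force: [0.9, 0.7, 0.1]
gripper_width: 1.004
grip_force: 0.0
```

Call:
jog_arm:
  increments:
    - [-45, -20, 10, 0, 0, 0, -1]
    - [-90, -40, 25, 0, 0, 0, -1]
    - [-130, -57, 40, 0, 0, 0, -1]
    - [-137, -60, 42, 0, 0, 0, -1]
    - [-137, -60, 42, 0, 0, 0, -1]
    - [-137, -60, 42, 0, 0, 0, -1]
    - [-137, -60, 42, 0, 0, 0, -1]
    - [-137, -60, 42, 0, 0, 0, -1]

```text
t: 1.7
eef_pos: [0.5915, 0.1446, 0.1515]
eef_rot: [0.602, 3.083, 0.001]
wrist_force: [0.3, 0.4, -1.0]
gripper_width: 0.996
grip_force: 0.0
```

```bash
python3 - <<'E'
from h import *
p,d=snapshot("top"); P=pts("top",d)
p2,d2=snapshot("scene"); P2=pts("scene",d2); m=(P2[...,2]>.078)&(P2[...,2]<.088)&(abs(P2[...,0]-.594)<.06)&(abs(P2[...,1]-.14)<.06)
print("tin top from scene cam", m.sum(), P2[m].mean(0)*1000, (P2[m].min(0)+P2[m].max(0))*500)
go([594,140,58])
E
```

```text
tin top from scene cam 190 [597.12164036 136.85502943  82.67836733] [596.40498786 137.37553175  82.4922981 ]
t 1.8 shift [-3.7 -3.1 93.4] turn [0. 0. 0.]
```

Call:
jog_arm:
  increments:
    - [-5, -4, 20, 0, 0, 0, -1]
    - [-5, -4, 45, 0, 0, 0, -1]
    - [-5, -4, 70, 0, 0, 0, -1]
    - [-5, -4, 85, 0, 0, 0, -1]
    - [-5, -4, 93, 0, 0, 0, -1]
    - [-5, -4, 93, 0, 0, 0, -1]
    - [-5, -4, 93, 0, 0, 0, 1]
    - [-5, -4, 93, 0, 0, 0, 1]

```text
t: 2.6
eef_pos: [0.5964, 0.1377, 0.0592]
eef_rot: [0.605, 3.08, 0.001]
wrist_force: [0.2, 0.5, -0.2]
gripper_width: 0.69
grip_force: 0.0
```

Call:
jog_arm:
  increments:
    - [0, 0, 0, 0, 0, 0, 1]
    - [0, 0, 0, 0, 0, 0, 1]
    - [0, 0, 0, 0, 0, 0, 1]
    - [0, 0, 0, 0, 0, 0, 1]
    - [0, 0, 0, 0, 0, 0, 1]
    - [0, 0, -20, 0, 0, 0, 1]
    - [0, 0, -50, 0, 0, 0, 1]
    - [0, 0, -60, 0, 0, 0, 1]

```text
t: 3.4
eef_pos: [0.5969, 0.1377, 0.1204]
eef_rot: [0.604, 3.078, 0.002]
wrist_force: [0.6, -0.9, -0.0]
gripper_width: 0.567
grip_force: 41.6
```

```bash
python3 - <<'E'
from h import *
go([454,400.5,70])
E
```

```text
t 3.4 shift [231.9 189.1  49.9] turn [0. 0. 0.]
```

Call:
jog_arm:
  increments:
    - [35, 28, -10, 0, 0, 0, 1]
    - [75, 60, -10, 0, 0, 0, 1]
    - [115, 94, -10, 0, 0, 0, 1]
    - [155, 126, 0, 0, 0, 0, 1]
    - [195, 160, 20, 0, 0, 0, 1]
    - [232, 189, 40, 0, 0, 0, 1]
    - [232, 189, 60, 0, 0, 0, 1]
    - [232, 189, 80, 0, 0, 0, 1]

```text
t: 4.2
eef_pos: [0.449, 0.402, 0.0355]
eef_rot: [-0.598, -3.082, 0.002]
wrist_force: [-0.2, -0.7, -0.7]
gripper_width: 0.568
grip_force: 41.6
```

```bash
python3 - <<'E'
from h import *
o=log();print(o["eef_pos"],o["wrist_force"])
go([454,400.5,11])
p,d=snapshot("top"); P=pts("top",d)
c=p[200:280,75:155]; cv2.imwrite("pics/t1.png",cv2.resize(c,None,fx=6,fy=6)[:,:,::-1])
E
```

```text
[0.44904413 0.40204545 0.03554548] [-0.22353703 -0.66127624 -0.65602962]
t 4.2 shift [-5.2  0.5 24.5] turn [0. 0. 0.]
```

Call:
jog_arm:
  increments:
    - [-5, 0, 8, 0, 0, 0, 1]
    - [-5, 0, 16, 0, 0, 0, 1]
    - [-5, 0, 22, 0, 0, 0, 1]
    - [-5, 0, 24.5, 0, 0, 0, 1]
    - [-5, 0, 24.5, 0, 0, 0, 1]
    - [-5, 0, 24.5, 0, 0, 0, 0.2]
    - [-5, 0, 24.5, 0, 0, 0, -0.3]
    - [-5, 0, 24.5, 0, 0, 0, -0.45]

```text
t: 5.05
eef_pos: [0.4569, 0.3987, 0.0138]
eef_rot: [0.605, 3.082, 0.001]
wrist_force: [0.3, -0.8, 0.1]
gripper_width: 0.725
grip_force: 0.0
```

Call:
jog_arm:
  increments:
    - [0, 0, 0, 0, 0, 0, -0.45]
    - [0, 0, 0, 0, 0, 0, -0.45]
    - [0, 0, 0, 0, 0, 0, -0.45]
    - [0, 0, -20, 0, 0, 0, -0.45]
    - [0, 0, -60, 0, 0, 0, -0.45]
    - [0, 0, -100, 0, 0, 0, -1]
    - [0, 0, -140, 0, 0, 0, -1]
    - [0, 0, -170, 0, 0, 0, -1]

```text
t: 5.85
eef_pos: [0.4573, 0.3989, 0.1863]
eef_rot: [0.605, 3.08, 0.004]
wrist_force: [0.7, -0.0, -0.2]
gripper_width: 1.0
grip_force: 0.0
```

```bash
python3 - <<'E'
from h import *
o=log(); p,d=snapshot("scene"); P=pts("scene",d); m=(P[...,2]>.027)&(P[...,2]<.04)&(abs(P[...,0]-.454)<.06)&(abs(P[...,1]-.4)<.06)
print(o["t"],o["eef_pos"],o["joint_positions"]); print(m.sum(),P[m].mean(0),P[m].min(0),P[m].max(0))
E
```

```text
5.85 [0.45725557 0.39889054 0.1863184 ] [ 5.74794380e-01  3.08874506e-01  1.50991225e+00 -6.89540446e-06
  1.31930692e+00 -6.08273198e-01]
137 [0.45799778 0.39645828 0.0328195 ] [0.43017361 0.37134928 0.02700298] [0.4837972  0.42598905 0.03834862]
```

Call:
jog_arm:
  increments:
    - [-30, -40, -10, 3, 5, 4, -1]
    - [-60, -80, -20, 6, 10, 8, -1]
    - [-90, -120, -30, 9, 15, 12, -1]
    - [-120, -160, -40, 12, 20, 16, -1]
    - [-150, -200, -40, 15, 25, 20, -1]
    - [-180, -240, -40, 15, 30, 24, -1]
    - [-210, -280, -40, 15, 35, 24, -1]
    - [-210, -300, -40, 15, 35, 24, -1]

```text
t: 6.7
eef_pos: [0.5387, 0.0354, 0.2186]
eef_rot: [-1.003, -2.274, 0.179]
wrist_force: [-0.3, 0.5, -0.2]
gripper_width: 1.001
grip_force: 0.0
```

```bash
cat > kin.py <<'E'
import numpy as np
from scipy.optimize import least_squares
from scipy.spatial.transform import Rotation as R
def ry(a): return R.from_euler("y",a).as_matrix()
def rz(a): return R.from_euler("z",a).as_matrix()
def fk(q,k):
    a0,d,h,e1,L1,e2,L2,Lt,ph=k
    A=rz(q[0]); B=ry(q[1]); C=ry(q[1]+q[2]); D=C@rz(s4*q[3])@ry(q[4])
    p=A@(np.array([a0,d,h])+B@np.array([e1,0,L1])+C@np.array([e2,0,L2])+D@np.array([0,0,Lt]))
    return p,A@D@rz(s6*q[5]+ph)
s4,s6=1,1
def fit():
    global s4,s6
    X=np.loadtxt("log.txt"); best=None
    for s4 in(1,-1):
        for s6 in(1,-1):
            def f(k):
                r=[]
                for x in X:
                    p,M=fk(x[:6],k); r+=[*(p-x[6:9])*10,*(R.from_matrix(M.T@R.from_rotvec(x[9:]).as_matrix()).as_rotvec())]
                return np.r_[r,1e-3*np.array(k[:8])]
            for ph in(0,1.57,3.14,-1.57):
                s=least_squares(f,[0,.05,.3,0,.4,0,.4,.2,ph])
                if best is None or s.cost<best[0].cost: best=(s,s4,s6)
    s,s4,s6=best; np.save("k.npy",np.r_[s.x,s4,s6])
    e=[np.linalg.norm(fk(x[:6],s.x)[0]-x[6:9])*1000 for x in X]
    print("k",s.x.round(3),s4,s6,"cost",s.cost,"max mm",max(e)); return s.x
LIM=np.array([[-2.73,2.73],[-.86,2.22],[.23,2.46],[-1.11,4.25],[.08,2.63],[-2.82,2.82]])
def ik(pos,Rt,q0):
    global s4,s6
    k=np.load("k.npy"); s4,s6=k[9:]; best=None
    for j4 in(q0[3],0,1.5,-.9,3.1):
        g=np.array(q0);g[3]=j4
        def f(q):
            p,M=fk(q,k[:9]); return np.r_[(p-np.array(pos)/1000)*10,R.from_matrix(M.T@Rt).as_rotvec()]
        s=least_squares(f,np.clip(g,LIM[:,0]+.01,LIM[:,1]-.01),bounds=LIM.T)
        c=(s.cost>1e-6, np.abs(s.x-q0).max())
        if best is None or c<best[0]: best=(c,s.x,s.cost)
    return best
E
python3 - <<'E'
from h import *; o=log(); print(o["eef_pos"],o["joint_positions"].round(3))
import kin; kin.fit()
E
```

```text
[0.53869714 0.03538405 0.21859837] [-0.124  0.592  1.181  0.056  2.031 -0.857]
k [-0.     0.086  0.283  0.     0.455  0.094  0.5    0.316  1.571] 1 1 cost 3.2642689727163226e-07 max mm 0.0007280474573683422
```

```bash
cat > plan.py <<'E'
from h import *; import kin
def T(Rm,p): M=np.eye(4); M[:3,:3]=Rm; M[:3,3]=p; return M
def yawed(az): a=np.radians(az); return rz_(a)
def rz_(a): return R.from_euler("z",a).as_matrix()
def B_up(c,haz): return T(rz_(np.radians(haz)),[c[0],c[1],20])          # x=hinge azimuth
def B_edge(c,zaz,z=28): # x up, z horizontal at az zaz
    a=np.radians(zaz); zb=np.array([np.cos(a),np.sin(a),0]); xb=np.array([0,0,1.]); return T(np.c_[xb,np.cross(zb,xb),zb],[c[0],c[1],z])
def B_down(c,xaz,z):
    a=np.radians(xaz); xb=np.array([np.cos(a),np.sin(a),0]); zb=np.array([0,0,-1.]); return T(np.c_[xb,np.cross(zb,xb),zb],[c[0],c[1],z])
def G(tb,flip,back=22,off=(0,0,0)): # tool in box frame; tool z dir tb, tool y = flip*box y
    tb=np.array(tb,float); y=np.array([0,flip,0.]); return T(np.c_[np.cross(y,tb),y,tb],tb*back+np.array(off))
def off(M,d): N=M.copy(); N[:3,3]+=d; return N
def back(M,d): return off(M,-d*M[:3,2])
def cur(o=None): o=o or log(); return T(R.from_rotvec(o["eef_rot"]).as_matrix(),o["eef_pos"]*1000),o["joint_positions"]
def path(wps,q,show=True,nmax=None):
    """wps: list of (name,pose); prints per leg the shift/turn from leg start in tool axes, checks ik along"""
    M=wps[0][1]; ok=True
    for name,N in wps[1:]:
        w=R.from_matrix(M[:3,:3].T@N[:3,:3]).as_rotvec(); s=M[:3,:3].T@(N[:3,3]-M[:3,3]); bad=0; qs=q; mx=0
        n=max(2,int(np.ceil(max(np.linalg.norm(s)/50,np.degrees(np.linalg.norm(w))/8))))
        for f in np.linspace(0,1,n+1)[1:]:
            P=T(M[:3,:3]@R.from_rotvec(f*w).as_matrix(),M[:3,3]+M[:3,:3]@(f*s))
            b=kin.ik(P[:3,3],P[:3,:3],q); bad=max(bad,b[2]); mx=max(mx,np.abs(b[1]-q).max()); q=b[1]
        if bad>1e-6: ok=False
        if show: print(f"{name:8s} shift",s.round(1),"turn",np.degrees(w).round(1),"rows",n,"jmax/row %.2f"%mx,"BAD %.1e"%bad if bad>1e-6 else "ok","q",q.round(2))
        M=N
    return ok,q
E
python3 - <<'E'
from plan import *
q=env.get_obs()["joint_positions"]
boxes=dict(A=((606.3,-164.2),73.9),B=((478.8,-74.6),-117.9),C=((440.9,-281.6),-46.5))
for n,(c,h) in boxes.items():
    for a1 in(25,30,40,45):
        s,cc=np.sin(np.radians(a1)),np.cos(np.radians(a1)); r=[]
        for fl in(1,-1):
            Mt=off(B_up(c,h)@G((-s,0,-cc),fl),[0,0,4])
            b1=kin.ik(Mt[:3,3],Mt[:3,:3],q); H=back(Mt,80); b2=kin.ik(H[:3,3],H[:3,:3],q)
            r+=[(fl,b1[2]<1e-6,b2[2]<1e-6,b1[1].round(2).tolist())]
        print(n,a1,r)
S=(510,-40)
print("edge place / second grasp")
for phi in(0,90,180,-90):
  for t in(40,45,50,60):
    for fl in(1,-1):
        Mt=T(frame(phi,t,fl),[0,0,0]); Mt[:3,3]=np.array([*S,32])+22*Mt[:3,2]
        b1=kin.ik(Mt[:3,3],Mt[:3,:3],q); H=back(Mt,80); b2=kin.ik(H[:3,3],H[:3,:3],q)
        print(phi,t,fl,b1[2]<1e-6,b2[2]<1e-6,b1[1].round(2))
E
```

```text
A 25 [(1, np.True_, np.False_, [-0.2, 0.64, 1.52, -0.5, 1.07, -2.8]), (-1, np.True_, np.True_, [-0.2, 0.64, 1.52, -0.5, 1.07, 0.34])]
A 30 [(1, np.True_, np.True_, [-0.17, 0.67, 1.5, -0.59, 1.11, -2.72]), (-1, np.True_, np.True_, [-0.17, 0.67, 1.5, -0.59, 1.11, 0.42])]
A 40 [(1, np.True_, np.True_, [-0.1, 0.74, 1.47, -0.75, 1.2, -2.59]), (-1, np.True_, np.True_, [-0.1, 0.74, 1.47, -0.75, 1.2, 0.55])]
A 45 [(1, np.True_, np.True_, [-0.08, 0.77, 1.45, -0.82, 1.25, -2.54]), (-1, np.True_, np.True_, [-0.08, 0.77, 1.45, -0.82, 1.25, 0.61])]
B 25 [(1, np.True_, np.True_, [-0.6, 0.36, 1.99, 0.55, 0.93, -0.48]), (-1, np.False_, np.False_, [-0.34, 0.3, 1.99, 0.08, 0.77, -2.82])]
B 30 [(1, np.True_, np.True_, [-0.65, 0.39, 1.99, 0.64, 0.97, -0.59]), (-1, np.False_, np.False_, [-0.35, 0.29, 2.0, 0.12, 0.76, -2.82])]
B 40 [(1, np.True_, np.True_, [-0.74, 0.46, 1.98, 0.79, 1.07, -0.78]), (-1, np.False_, np.False_, [-0.37, 0.28, 2.01, 0.19, 0.75, -2.82])]
B 45 [(1, np.True_, np.True_, [-0.78, 0.5, 1.98, 0.85, 1.13, -0.86]), (-1, np.False_, np.False_, [-0.39, 0.27, 2.02, 0.23, 0.75, -2.82])]
C 25 [
[... 1688 characters left out ...]
.79 -1.72]
180 50 1 True True [-0.17  0.9   1.23 -0.14  1.88  1.42]
180 50 -1 True True [-0.17  0.9   1.23 -0.14  1.88 -1.72]
180 60 1 True True [-0.17  1.01  1.11 -0.16  2.05  1.41]
180 60 -1 True True [-0.17  1.01  1.11 -0.16  2.05 -1.73]
-90 40 1 True True [ 0.12  0.54  1.81 -0.81  1.07  0.63]
-90 40 -1 True True [ 0.12  0.54  1.81 -0.81  1.07 -2.51]
-90 45 1 True True [ 0.16  0.58  1.79 -0.88  1.13  0.7 ]
-90 45 -1 True True [ 0.16  0.58  1.79 -0.88  1.13 -2.44]
-90 50 1 True True [ 0.19  0.62  1.77 -0.95  1.19  0.77]
-90 50 -1 True True [ 0.19  0.62  1.77 -0.95  1.19 -2.37]
-90 60 1 True True [ 0.24  0.72  1.73 -1.05  1.31  0.88]
-90 60 -1 True True [ 0.24  0.72  1.73 -1.05  1.31 -2.26]
```

```bash
cat >> plan.py <<'E'
OUT=(594.6,152.3); YAW=1.6
def sequence(c,h,a1,fl1,S,phi1,beta,fl2,phi3,zpile,M0,q0,show=False,stages=(1,2),grip1=None,grip2=None,edge=None,lift=60):
    a,b=np.radians([a1,beta]); out=True
    g1=G((-np.sin(a),0,-np.cos(a)),fl1,off=(4*0,0,4)) if grip1 is None else grip1
    g2=G((-np.cos(b),0,np.sin(b)),fl2,off=(4,0,0)) if grip2 is None else grip2
    Bu=B_up(c,h); Be=B_edge(S,phi1+180) if edge is None else edge; Bd=B_down(OUT,phi3+180,zpile)
    W=[("now",M0)]
    if 1 in stages:
        W+=[("hover1",back(Bu@g1,70)),("grasp1",Bu@g1),("lift1",off(Bu@g1,[0,0,70])),("overS",off(Be@g1,[0,0,50])),("setS",off(Be@g1,[0,0,1])),("back1",back(Be@g1,70))]
    if 2 in stages:
        W+=[("hover2",off(back(Be@g2,60),[0,0,30])),("grasp2",Be@g2),("lift2",off(Be@g2,[0,0,110])),("overP",off(Bd@g2,[0,0,lift])),("place",off(Bd@g2,[0,0,1])),("back2",back(Bd@g2,70))]
    return path(W,q0,show),W
E
time python3 - <<'E'
from plan import *
import itertools
M0,q0=cur(); S=(510,-40); c,h=(478.8,-74.6),-117.9
for phi1,fl1 in itertools.product((90,-90,180),(1,-1)):
    (ok,q),W=sequence(c,h,40,fl1,S,phi1,45,1,0,112,M0,q0,stages=(1,))
    print("first",phi1,fl1,ok,q.round(2))
    if ok:
        for fl2,p3 in itertools.product((1,-1),(0,90,-90,180)):
            r=[sequence(c,h,40,fl1,S,phi1,45,fl2,p3+YAW,z,W[-1][1],q,stages=(2,))[0][0] for z in(72,152)]
            print("   second",fl2,p3,r)
E
```

```text
first 90 1 True [-0.71  0.63  1.62  0.62  1.55  2.2 ]
   second 1 0 [False, False]
   second 1 90 [False, False]
   second 1 -90 [False, False]
   second 1 180 [False, False]
   second -1 0 [False, True]
   second -1 90 [True, True]
   second -1 -90 [False, False]
   second -1 180 [True, True]
first 90 -1 False [-0.71  0.63  1.62  0.62  1.55 -0.94]
first -90 1 True [ 0.29  0.58  1.72 -0.86  1.3   0.74]
   second 1 0 [False, True]
   second 1 90 [True, True]
   second 1 -90 [True, True]
   second 1 180 [True, True]
   second -1 0 [False, True]
   second -1 90 [False, False]
   second -1 -90 [False, False]
   second -1 180 [False, False]
first -90 -1 False [ 0.29  0.58  1.72 -0.86  1.3  -2.41]
first 180 1 True [-0.16  0.95  1.04 -0.14  2.02  1.41]
   second 1 0 [False, False]
   second 1 90 [True, True]
   second 1 -90 [True, True]
   second 1 180 [True, True]
   second -1 0 [False, False]
   second -1 90 [False, False]
   second -1 -90 [False, False]
   second -1 180 [False, False]
first 180 -1 False [-0.16  0.95  1.04 -0.14  2.02 -1.73]
real	7m4.802s
user	7m3.619s
sys	0m0.537s
```

```bash
python3 - <<'E'
s=open("kin.py").read()
s=s.replace("    for j4 in(q0[3],0,1.5,-.9,3.1):","    for j4 in(q0[3],0,1.5,-.9,3.1):\n        if best and not best[0][0]: break")
open("kin.py","w").write(s)
E
time python3 - <<'E'
from plan import *
M0,q0=cur(); S=(510,-40); c,h=(478.8,-74.6),-117.9
(ok,q),W=sequence(c,h,40,1,S,-90,45,1,0,72,M0,q0,True,stages=(1,))
for p3 in(-90,180):
    sequence(c,h,40,1,S,-90,45,1,p3+YAW,72,W[-1][1],q,True,stages=(2,))
E
```

```text
hover1   shift [-137.9  -84.9  151.8] turn [-59.3  20.5  50.6] rows 11 jmax/row 0.08 ok q [-0.84  0.34  1.97  0.7   1.2  -0.74]
grasp1   shift [ 0.  0. 70.] turn [0. 0. 0.] rows 2 jmax/row 0.07 ok q [-0.74  0.46  1.98  0.79  1.07 -0.78]
lift1    shift [ 45.    0.  -53.6] turn [0. 0. 0.] rows 2 jmax/row 0.08 ok q [-0.74  0.3   1.98  0.74  1.18 -0.66]
overS    shift [ 6.5 17.4 22.8] turn [ -2.7 -88.1 -30.8] rows 12 jmax/row 0.17 ok q [ 0.2   0.54  1.78 -0.92  1.24  0.7 ]
setS     shift [37.5  0.  31.5] turn [0. 0. 0.] rows 2 jmax/row 0.05 ok q [ 0.2   0.63  1.77 -0.94  1.19  0.78]
back1    shift [  0.8  -0.  -69.4] turn [0. 0. 0.] rows 2 jmax/row 0.06 ok q [ 0.29  0.58  1.72 -0.86  1.3   0.74]
hover2   shift [-66.5   0.   32.5] turn [ 0. 95. -0.] rows 12 jmax/row 0.18 ok q [-0.66  0.52  1.66  0.59  1.52 -0.87]
grasp2   shift [-21.2  -0.   81.2] turn [0. 0. 0.] rows 2 jmax/row 0.07 ok q [-0.61  0.62  1.71  0.64  1.37 -0.92]
lift2    shift [ 77.8   0.  -77.8] turn [0. 0. 0.] rows 3 jmax/row 0.07 ok q [-0.61  0.43  1.71  0.62  1.53 -0.8 ]
overP    shift [109.7  84.9 123.9] turn [ -0.  -90
[... 325 characters left out ...]
 0.   32.5] turn [ 0. 95. -0.] rows 12 jmax/row 0.18 ok q [-0.66  0.52  1.66  0.59  1.52 -0.87]
grasp2   shift [-21.2  -0.   81.2] turn [0. 0. 0.] rows 2 jmax/row 0.07 ok q [-0.61  0.62  1.71  0.64  1.37 -0.92]
lift2    shift [ 77.8   0.  -77.8] turn [0. 0. 0.] rows 3 jmax/row 0.07 ok q [-0.61  0.43  1.71  0.62  1.53 -0.8 ]
overP    shift [117.7  73.  131.8] turn [  0.  -70.   96.3] rows 15 jmax/row 0.19 ok q [0.09 0.91 0.92 0.05 2.09 1.64]
place    shift [41.7  0.  41.7] turn [0. 0. 0.] rows 2 jmax/row 0.04 ok q [0.09 0.98 0.93 0.05 2.01 1.63]
back2    shift [  0.7  -0.  -69.3] turn [0. 0. 0.] rows 2 jmax/row 0.12 ok q [0.09 1.04 0.71 0.05 2.17 1.64]
real	0m3.689s
user	0m3.756s
sys	0m0.305s
```

Call:
jog_arm:
  increments:
    - [-14, -8.5, 15, -5.9, 2, 5, -1]
    - [-28, -17, 30, -11.8, 4, 10, -1]
    - [-41, -25.5, 45, -17.7, 6, 15, -1]
    - [-55, -34, 60, -23.6, 8, 20, -1]
    - [-69, -42.5, 76, -29.5, 10, 25, -1]
    - [-83, -51, 91, -35.4, 12, 30, -1]
    - [-97, -59.5, 106, -41.3, 14, 35, -1]
    - [-110, -68, 121, -47, 16, 40, -1]
  force: 50

```text
t: 7.5
eef_pos: [0.4795, -0.0702, 0.0965]
eef_rot: [-2.062, -1.648, -0.629]
wrist_force: [-1.0, -0.1, -0.3]
gripper_width: 1.001
grip_force: 0.0
```

```bash
cat > boxes.py <<'E'
from h import *
def boxes(zlo=.032,zhi=.046,pl=.04,lim=(.35,.75,-.42,.03)):
    res=[]
    p,d=snapshot("top"); P=pts("top",d); z=P[...,2]
    m=((z>zlo)&(z<zhi)&(P[...,0]>lim[0])&(P[...,0]<lim[1])&(P[...,1]>lim[2])&(P[...,1]<lim[3])).astype(np.uint8)
    k,l,s,c=cv2.connectedComponentsWithStats(m)
    for i in range(1,k):
        if s[i,4]>120:
            cnt=cv2.findContours((l==i).astype(np.uint8),0,1)[0][0][:,0].astype(float)
            r=cv2.minAreaRect((ray("top",cnt,pl)[:,:2]*1000).astype(np.float32))
            print("top",np.round(r[0],1),np.round(r[1],1),"ang",round(r[2],1),"zmed",np.median(z[l==i]).round(4),"n",s[i,4])
    return p
E
python3 - <<'E'
from plan import *; from boxes import *
boxes()
M0,q0=cur(); sequence((478.8,-74.6),-117.9,40,1,(510,-40),-90,45,1,0,72,M0,q0,True,stages=(1,))
E
```

```text
top [ 723.5 -389.8] [51.4 59.9] ang 3.2 zmed 0.035 n 208
top [ 606.4 -164.3] [55.9 56.8] ang 73.7 zmed 0.0396 n 396
top [478.9 -74.5] [55.4 55.9] ang 62.1 zmed 0.0394 n 407
hover1   shift [-45.8  -0.9   6.4] turn [-12.2   4.2  10.4] rows 3 jmax/row 0.06 ok q [-0.84  0.34  1.97  0.7   1.2  -0.74]
grasp1   shift [ 0.  0. 70.] turn [0. 0. 0.] rows 2 jmax/row 0.07 ok q [-0.74  0.46  1.98  0.79  1.07 -0.78]
lift1    shift [ 45.    0.  -53.6] turn [0. 0. 0.] rows 2 jmax/row 0.08 ok q [-0.74  0.3   1.98  0.74  1.18 -0.66]
overS    shift [ 6.5 17.4 22.8] turn [ -2.7 -88.1 -30.8] rows 12 jmax/row 0.17 ok q [ 0.2   0.54  1.78 -0.92  1.24  0.7 ]
setS     shift [37.5  0.  31.5] turn [0. 0. 0.] rows 2 jmax/row 0.05 ok q [ 0.2   0.63  1.77 -0.94  1.19  0.78]
back1    shift [  0.8  -0.  -69.4] turn [0. 0. 0.] rows 2 jmax/row 0.06 ok q [ 0.29  0.58  1.72 -0.86  1.3   0.74]
```

Call:
jog_arm:
  increments:
    - [-15, 0, 2, -4, 1.4, 3.5, -1]
    - [-31, 0, 4, -8, 2.8, 7, -1]
    - [-46, -1, 6.5, -12.2, 4.2, 10.4, -1]
    - [-46, -1, 6.5, -12.2, 4.2, 10.4, -1]
    - [-46, -1, 6.5, -12.2, 4.2, 10.4, -1]
    - [-46, -1, 6.5, -12.2, 4.2, 10.4, -1]
    - [-46, -1, 6.5, -12.2, 4.2, 10.4, -1]
    - [-46, -1, 6.5, -12.2, 4.2, 10.4, -1]

```text
t: 8.35
eef_pos: [0.4711, -0.101, 0.0653]
eef_rot: [-2.27, -1.393, -0.832]
wrist_force: [-0.0, 0.1, -0.4]
gripper_width: 1.003
grip_force: 0.0
```

```bash
python3 - <<'E'
from plan import *; from boxes import *
p=boxes(); s,_=snapshot("scene"); cv2.imwrite("pics/s2.png",s[:,:,::-1])
M0,q0=cur(); sequence((478.8,-74.6),-117.9,40,1,(510,-40),-90,45,1,0,72,M0,q0,True,stages=(1,))
E
```

```text
top [ 736.1 -393.1] [62.9 47.2] ang 42.2 zmed 0.0354 n 208
top [ 606.5 -164.1] [56.  56.5] ang 74.3 zmed 0.0397 n 396
top [478.9 -74.6] [55.5 55.8] ang 62.4 zmed 0.0393 n 407
hover1   shift [-5.7 -5.3  0.8] turn [-0.1  0.   0.9] rows 2 jmax/row 0.01 ok q [-0.84  0.34  1.97  0.7   1.2  -0.74]
grasp1   shift [ 0.  0. 70.] turn [0. 0. 0.] rows 2 jmax/row 0.07 ok q [-0.74  0.46  1.98  0.79  1.07 -0.78]
lift1    shift [ 45.    0.  -53.6] turn [0. 0. 0.] rows 2 jmax/row 0.08 ok q [-0.74  0.3   1.98  0.74  1.18 -0.66]
overS    shift [ 6.5 17.4 22.8] turn [ -2.7 -88.1 -30.8] rows 12 jmax/row 0.17 ok q [ 0.2   0.54  1.78 -0.92  1.24  0.7 ]
setS     shift [37.5  0.  31.5] turn [0. 0. 0.] rows 2 jmax/row 0.05 ok q [ 0.2   0.63  1.77 -0.94  1.19  0.78]
back1    shift [  0.8  -0.  -69.4] turn [0. 0. 0.] rows 2 jmax/row 0.06 ok q [ 0.29  0.58  1.72 -0.86  1.3   0.74]
```

View pics/s2.png

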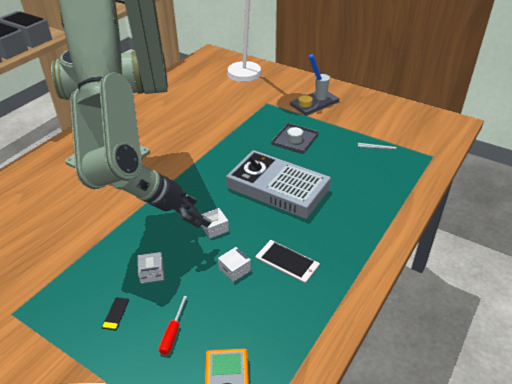

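The scene view shows the tin in the tray (296,133), box C untouched (150,267), box A (235,264), and the gripper over box B (213,222). I'll grasp B now.

Call:
jog_arm:
  increments:
    - [-5.7, -5.3, 1, 0, 0, 0.9, -1]
    - [-5.7, -5.3, 20, 0, 0, 0.9, -1]
    - [-5.7, -5.3, 40, 0, 0, 0.9, -1]
    - [-5.7, -5.3, 58, 0, 0, 0.9, -1]
    - [-5.7, -5.3, 68, 0, 0, 0.9, -1]
    - [-5.7, -5.3, 71, 0, 0, 0.9, -1]
    - [-5.7, -5.3, 71, 0, 0, 0.9, -1]
    - [-5.7, -5.3, 71, 0, 0, 0.9, -1]

```text
t: 9.25
eef_pos: [0.4852, -0.0627, 0.0071]
eef_rot: [-2.279, -1.371, -0.828]
wrist_force: [-0.1, -0.2, 0.5]
gripper_width: 0.998
grip_force: 0.0
```

Call:
jog_arm:
  increments:
    - [0, 0, 0, 0, 0, 0, 1]
    - [0, 0, 0, 0, 0, 0, 1]
    - [0, 0, 0, 0, 0, 0, 1]
    - [0, 0, 0, 0, 0, 0, 1]
    - [0, 0, 0, 0, 0, 0, 1]
    - [0, 0, 0, 0, 0, 0, 1]
    - [0, 0, 0, 0, 0, 0, 1]
    - [0, 0, 0, 0, 0, 0, 1]

```text
t: 10.05
eef_pos: [0.4852, -0.0627, 0.0073]
eef_rot: [-2.279, -1.371, -0.828]
wrist_force: [-3.4, -2.8, 5.7]
gripper_width: 0.65
grip_force: 52.2
```

```bash
python3 - <<'E'
from plan import *
M0,q0=cur(); c,h=(478.9,-74.6),-117.8
g1=np.linalg.inv(B_up(c,h))@M0; np.save("g1.npy",g1); print(g1.round(2)[:3])
sequence(c,h,40,1,(510,-40),-90,45,1,0,72,M0,q0,True,stages=(1,),grip1=g1)
E
```

```text
[[ -0.77   0.    -0.64 -13.49]
 [  0.     1.    -0.     0.05]
 [  0.64  -0.    -0.77 -12.74]]
hover1   shift [  0.   0. -70.] turn [ 0.  0. -0.] rows 2 jmax/row 0.07 ok q [-0.84  0.34  1.97  0.7   1.21 -0.74]
grasp1   shift [ 0. -0. 70.] turn [0. 0. 0.] rows 2 jmax/row 0.07 ok q [-0.74  0.46  1.98  0.79  1.07 -0.78]
lift1    shift [ 45.   -0.1 -53.6] turn [0. 0. 0.] rows 2 jmax/row 0.08 ok q [-0.74  0.3   1.98  0.74  1.19 -0.66]
overS    shift [ 7.5 17.3 22.9] turn [ -2.9 -88.1 -30.7] rows 12 jmax/row 0.17 ok q [ 0.2   0.53  1.78 -0.92  1.24  0.7 ]
setS     shift [37.5 -0.1 31.5] turn [0. 0. 0.] rows 2 jmax/row 0.05 ok q [ 0.2   0.63  1.77 -0.94  1.19  0.78]
back1    shift [  0.8  -0.  -69.4] turn [0. 0. 0.] rows 2 jmax/row 0.06 ok q [ 0.29  0.57  1.72 -0.86  1.31  0.74]
```

Call:
jog_arm:
  increments:
    - [11, 0, -13.5, 0, 0, 0, 1]
    - [22.5, 0, -27, 0, 0, 0, 1]
    - [34, 0, -40, 0, 0, 0, 1]
    - [45, 0, -53.6, 0, 0, 0, 1]
    - [45, 0, -53.6, 0, 0, 0, 1]
    - [45, 0, -53.6, 0, 0, 0, 1]
    - [45, 0, -53.6, 0, 0, 0, 1]
    - [45, 0, -53.6, 0, 0, 0, 1]

```text
t: 10.85
eef_pos: [0.4843, -0.0616, 0.0756]
eef_rot: [-2.277, -1.368, -0.826]
wrist_force: [-0.3, 0.3, -0.7]
gripper_width: 0.654
grip_force: 52.8
```

Call:
jog_arm:
  increments:
    - [0.5, 1.4, 2, -0.2, -7.3, -2.6, 1]
    - [1, 2.9, 4, -0.5, -14.7, -5.1, 1]
    - [1.5, 4.3, 6, -0.7, -22, -7.7, 1]
    - [2, 5.8, 8, -1, -29.4, -10.2, 1]
    - [3, 7.2, 10, -1.2, -36.7, -12.8, 1]
    - [3.5, 8.7, 11.5, -1.4, -44, -15.4, 1]
    - [4, 10, 13.5, -1.7, -51.4, -18, 1]
    - [5, 11.5, 15, -1.9, -58.7, -20.5, 1]

```text
t: 11.65
eef_pos: [0.5016, -0.0552, 0.0683]
eef_rot: [2.162, 1.823, -0.305]
wrist_force: [-1.2, 0.3, -1.9]
gripper_width: 0.649
grip_force: 52.7
```

```bash
cat > nx.py <<'E'
# usage: nx.py stage_names...  prints legs from the current pose
import sys,json
from plan import *
st=json.load(open("job.json")); M0,q0=cur(); o=env.get_obs(); print("t",o["t"],"w",o["gripper_width"].round(3),"grip",o["grip_force"].round(1))
def get(f): 
    import os; return np.load(f) if os.path.exists(f) else None
(_,_),W=sequence(st["c"],st["h"],40,st["fl1"],st["S"],st["phi1"],45,st["fl2"],st["phi3"],st["z"],M0,q0,False,stages=(),grip1=None)
a,b=np.radians([40,45]); g1=get("g1.npy"); g2=get("g2.npy")
g1=G((-np.sin(a),0,-np.cos(a)),st["fl1"],off=(0,0,4)) if g1 is None else g1
g2=G((-np.cos(b),0,np.sin(b)),st["fl2"],off=(4,0,0)) if g2 is None else g2
Bu=B_up(st["c"],st["h"]); Be=B_edge(st["S"],st["phi1"]+180); Bd=B_down(OUT,st["phi3"]+180,st["z"])
if "se" in st: Be=B_edge(st["se"],st.get("seaz",st["phi1"]+180))
W=dict(hover1=back(Bu@g1,70),grasp1=Bu@g1,lift1=off(Bu@g1,[0,0,70]),overS=off(Be@g1,[0,0,50]),setS=off(Be@g1,[0,0,.5]),back1=back(Be@g1,70),
 hover2=off(back(Be@g2,60),[0,0,30]),grasp2=Be@g2,lift2=off(Be@g2,[0,0,110]),overP=off(Bd@g2,[0,0,60]),place=off(Bd@g2,[0,0,.5]),back2=back(Bd@g2,90))
path([("now",M0)]+[(n,W[n]) for n in sys.argv[1:]],q0)
E
echo '{"c":[478.9,-74.6],"h":-117.8,"fl1":1,"S":[510,-40],"phi1":-90,"fl2":1,"phi3":-88.4,"z":72}' > job.json
python3 nx.py overS setS back1
```

```text
Traceback (most recent call last):
  File "nx.py", line 4, in <module>
    st=json.load(open("job.json")); M0,q0=cur(); o=env.get_obs(); print("t",o["t"],"w",o["gripper_width"].round(3),"grip",o["grip_force"].round(1))
                                                                                       ^^^^^^^^^^^^^^^^^^^^^^^^
AttributeError: 'float' object has no attribute 'round'
```

```bash
sed -i 's/o\["gripper_width"\].round(3)/round(o["gripper_width"],3)/;s/o\["grip_force"\].round(1)/round(o["grip_force"],1)/' nx.py; sed -i '/^(_,_),W=seq/d' nx.py
python3 nx.py overS setS back1
```

```text
t 11.65 w 0.649 grip 52.7
overS    shift [5.  7.6 2.9] turn [ -1.  -29.1 -10.1] rows 4 jmax/row 0.14 ok q [ 0.2   0.53  1.78 -0.92  1.24  0.7 ]
setS     shift [37.9 -0.1 31.8] turn [0. 0. 0.] rows 2 jmax/row 0.05 ok q [ 0.2   0.63  1.77 -0.94  1.19  0.78]
back1    shift [  0.4  -0.  -69.7] turn [0. 0. 0.] rows 2 jmax/row 0.06 ok q [ 0.29  0.57  1.72 -0.86  1.31  0.74]
```

Call:
jog_arm:
  increments:
    - [1, 2, 1, -0.2, -7, -2.5, 1]
    - [2.5, 4, 1.5, -0.5, -14.5, -5, 1]
    - [4, 6, 2, -0.8, -22, -7.5, 1]
    - [5, 7.6, 3, -1, -29.1, -10.1, 1]
    - [5, 7.6, 3, -1, -29.1, -10.1, 1]
    - [5, 7.6, 3, -1, -29.1, -10.1, 1]
    - [5, 7.6, 3, -1, -29.1, -10.1, 1]
    - [5, 7.6, 3, -1, -29.1, -10.1, 1]

```text
t: 12.45
eef_pos: [0.5104, -0.054, 0.0657]
eef_rot: [1.712, 1.7, -0.786]
wrist_force: [-0.6, 0.2, -2.0]
gripper_width: 0.645
grip_force: 52.7
```

```bash
python3 nx.py overS setS back1
```

```text
t 12.45 w 0.645 grip 52.7
overS    shift [ 1.7 -0.4 -0.2] turn [ 0.  -0.4 -0.2] rows 2 jmax/row 0.00 ok q [ 0.2   0.53  1.78 -0.92  1.24  0.7 ]
setS     shift [37.9 -0.1 31.8] turn [0. 0. 0.] rows 2 jmax/row 0.05 ok q [ 0.2   0.63  1.77 -0.94  1.19  0.78]
back1    shift [  0.4  -0.  -69.7] turn [0. 0. 0.] rows 2 jmax/row 0.06 ok q [ 0.29  0.57  1.72 -0.86  1.31  0.74]
```

Call:
jog_arm:
  increments:
    - [11, -0.5, 9, 0, -0.4, -0.2, 1]
    - [22, -0.5, 17, 0, -0.4, -0.2, 1]
    - [31, -0.5, 25, 0, -0.4, -0.2, 1]
    - [37, -0.5, 29.5, 0, -0.4, -0.2, 1]
    - [39.5, -0.5, 31.5, 0, -0.4, -0.2, 1]
    - [39.5, -0.5, 31.5, 0, -0.4, -0.2, 1]
    - [39.5, -0.5, 31.5, 0, -0.4, -0.2, 1]
    - [39.5, -0.5, 31.5, 0, -0.4, -0.2, 1]

```text
t: 13.25
eef_pos: [0.5099, -0.0516, 0.0142]
eef_rot: [1.701, 1.701, -0.794]
wrist_force: [1.3, 0.6, -0.3]
gripper_width: 0.648
grip_force: 52.7
```

```bash
python3 nx.py setS back1; python3 - <<'E'
from h import *
s,_=snapshot("scene"); cv2.imwrite("pics/s3.png",cv2.resize(s[150:300,140:320],None,fx=3.5,fy=3.5)[:,:,::-1])
E
```

```text
t 13.25 w 0.648 grip 52.7
setS     shift [-1.4  0.2  0.4] turn [0.  0.1 0.1] rows 2 jmax/row 0.00 ok q [ 0.2   0.63  1.77 -0.94  1.19  0.78]
back1    shift [  0.4  -0.  -69.7] turn [0. 0. 0.] rows 2 jmax/row 0.06 ok q [ 0.29  0.57  1.72 -0.86  1.31  0.74]
```

View pics/s3.png

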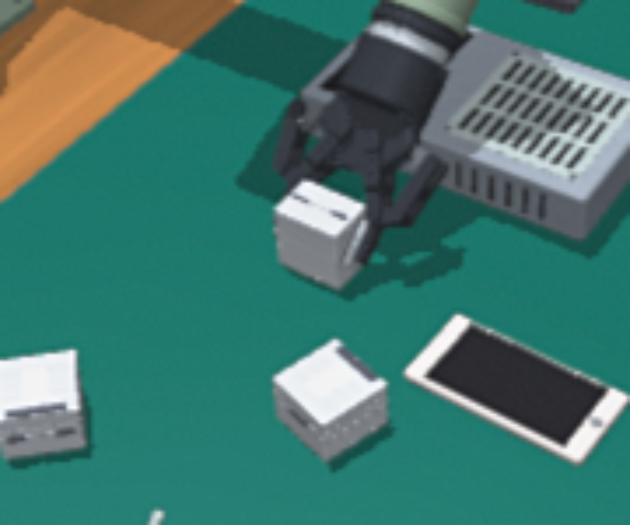

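The crop shows box B standing on edge with the hinge strip on top (320,208), shut and held. Releasing it now.

Call:
jog_arm:
  increments:
    - [0, 0, 0, 0, 0, 0, 0]
    - [0, 0, 0, 0, 0, 0, -1]
    - [0, 0, 0, 0, 0, 0, -1]
    - [0, 0, 0, 0, 0, 0, -1]
    - [0, 0, -10, 0, 0, 0, -1]
    - [0, 0, -30, 0, 0, 0, -1]
    - [0, 0, -50, 0, 0, 0, -1]
    - [0, 0, -70, 0, 0, 0, -1]

```text
t: 14.1
eef_pos: [0.5096, 0.003, 0.0598]
eef_rot: [1.701, 1.701, -0.795]
wrist_force: [0.9, 0.6, 0.1]
gripper_width: 1.001
grip_force: 0.0
```

```bash
python3 nx.py hover2 grasp2; python3 - <<'E'
from boxes import *
boxes(.045,.065,.056,(.42,.6,-.12,.03))
p,d=snapshot("scene");P=pts("scene",d);z=P[...,2]
m=(z>.045)&(z<.06)&(P[...,0]>.45)&(P[...,0]<.57)&(P[...,1]>-.1)&(P[...,1]<.03);print(m.sum(),P[m].min(0),P[m].max(0))
E
```

```text
t 14.1 w 1.001 grip 0.0
hover2   shift [-67.1   0.4  35. ] turn [-0.  95.1  0. ] rows 12 jmax/row 0.18 ok q [-0.66  0.52  1.66  0.59  1.52 -0.87]
grasp2   shift [-21.2  -0.   81.2] turn [0. 0. 0.] rows 2 jmax/row 0.07 ok q [-0.61  0.62  1.71  0.64  1.37 -0.92]
top [509.9 -37.5] [38.5 55. ] ang 89.0 zmed 0.0558 n 315
283 [ 0.48173306 -0.06031916  0.04504517] [ 0.54030517 -0.01642693  0.05965774]
```

Call:
jog_arm:
  increments:
    - [-5.6, 0, 0, 0, 7.9, 0, -1]
    - [-11.2, 0, 2, 0, 15.8, 0, -1]
    - [-16.8, 0, 5, 0, 23.7, 0, -1]
    - [-22.4, 0, 8, 0, 31.7, 0, -1]
    - [-28, 0, 11, 0, 39.6, 0, -1]
    - [-33.5, 0.4, 14, 0, 47.5, 0, -1]
    - [-39, 0.4, 17, 0, 55.4, 0, -1]
    - [-44.7, 0.4, 20, 0, 63.4, 0, -1]

```text
t: 15.0
eef_pos: [0.5101, -0.0427, 0.0813]
eef_rot: [-2.097, -2.097, -0.252]
wrist_force: [-0.5, -0.5, -0.0]
gripper_width: 0.998
grip_force: 0.0
```

```bash
echo '{"c":[478.9,-74.6],"h":-117.8,"fl1":1,"S":[510,-40],"se":[510,-38.7],"phi1":-90,"fl2":1,"phi3":-88.4,"z":72}' > job.json; python3 nx.py hover2 grasp2
```

```text
t 15.0 w 0.998 grip 0.0
hover2   shift [-20.4  -0.1 -12.7] turn [ 0.1 31.4  0.1] rows 4 jmax/row 0.12 ok q [-0.66  0.52  1.67  0.59  1.52 -0.87]
grasp2   shift [-21.2  -0.   81.2] turn [0. 0. 0.] rows 2 jmax/row 0.07 ok q [-0.6   0.62  1.72  0.64  1.37 -0.92]
```

Call:
jog_arm:
  increments:
    - [-5, 0, -4, 0, 8, 0, -1]
    - [-10, 0, -8, 0, 16, 0, -1]
    - [-15, 0, -11, 0, 24, 0, -1]
    - [-20, 0, -12.7, 0, 31.4, 0, -1]
    - [-20, 0, -12.7, 0, 31.4, 0, -1]
    - [-20, 0, -12.7, 0, 31.4, 0, -1]
    - [-20, 0, -12.7, 0, 31.4, 0, -1]
    - [-20, 0, -12.7, 0, 31.4, 0, -1]

```text
t: 15.8
eef_pos: [0.5101, -0.0633, 0.089]
eef_rot: [-1.762, -1.767, -0.724]
wrist_force: [0.4, 0.5, 0.3]
gripper_width: 1.002
grip_force: 0.0
```

```bash
python3 nx.py grasp2
```

```text
t 15.8 w 1.002 grip 0.0
grasp2   shift [-22.4  -0.1  79.8] turn [-0.1  0.4  0.1] rows 2 jmax/row 0.07 ok q [-0.6   0.62  1.72  0.64  1.37 -0.92]
```

Call:
jog_arm:
  increments:
    - [-22.4, 0, 5, 0, 0.4, 0.1, -1]
    - [-22.4, 0, 28, 0, 0.4, 0.1, -1]
    - [-22.4, 0, 50, 0, 0.4, 0.1, -1]
    - [-22.4, 0, 68, 0, 0.4, 0.1, -1]
    - [-22.4, 0, 78, 0, 0.4, 0.1, -1]
    - [-22.4, 0, 80, 0, 0.4, 0.1, -1]
    - [-22.4, 0, 80, 0, 0.4, 0.1, -1]
    - [-22.4, 0, 80, 0, 0.4, 0.1, -1]

```text
t: 16.6
eef_pos: [0.5108, -0.0247, 0.0163]
eef_rot: [-1.761, -1.759, -0.73]
wrist_force: [0.1, 0.7, -0.4]
gripper_width: 1.002
grip_force: 0.0
```

Call:
jog_arm:
  increments:
    - [0, 0, 0, 0, 0, 0, 1]
    - [0, 0, 0, 0, 0, 0, 1]
    - [0, 0, 0, 0, 0, 0, 1]
    - [0, 0, 0, 0, 0, 0, 1]
    - [0, 0, 0, 0, 0, 0, 1]
    - [0, 0, 0, 0, 0, 0, 1]
    - [0, 0, 0, 0, 0, 0, 1]
    - [0, 0, 0, 0, 0, 0, 1]

```text
t: 17.4
eef_pos: [0.5104, -0.0246, 0.0161]
eef_rot: [-1.76, -1.758, -0.73]
wrist_force: [-2.2, -3.4, 5.1]
gripper_width: 0.652
grip_force: 53.8
```

```bash
cat > g2.py <<'E'
# record grip2: box pose assumed standing at se, y from the grip itself (fingers centre it)
from plan import *; import json
st=json.load(open("job.json")); M0,q=cur(); Be=B_edge(st["se"],st.get("seaz",st["phi1"]+180)); g=np.linalg.inv(Be)@M0
print(g.round(2)[:3]); g[1,3]=0; np.save("g2.npy",g)
E
python3 g2.py; python3 nx.py lift2 overP place
```

```text
[[  0.71  -0.    -0.71 -11.94]
 [  0.     1.     0.     0.4 ]
 [  0.71  -0.     0.71  14.09]]
t 17.4 w 0.652 grip 53.8
lift2    shift [ 77.9  -0.5 -77.7] turn [0. 0. 0.] rows 3 jmax/row 0.07 ok q [-0.61  0.43  1.71  0.62  1.53 -0.8 ]
overP    shift [110.8  84.7 122.6] turn [ -0.1 -90.   -1.8] rows 12 jmax/row 0.16 ok q [ 0.43  0.66  1.37 -0.71  1.51  0.59]
place    shift [42.  -0.1 42.1] turn [0. 0. 0.] rows 2 jmax/row 0.04 ok q [ 0.43  0.74  1.37 -0.72  1.44  0.65]
```

Call:
jog_arm:
  increments:
    - [15, 0, -15, 0, 0, 0, 1]
    - [35, 0, -35, 0, 0, 0, 1]
    - [58, -0.5, -58, 0, 0, 0, 1]
    - [78, -0.5, -78, 0, 0, 0, 1]
    - [78, -0.5, -78, 0, 0, 0, 1]
    - [78, -0.5, -78, 0, 0, 0, 1]
    - [78, -0.5, -78, 0, 0, 0, 1]
    - [78, -0.5, -78, 0, 0, 0, 1]

```text
t: 18.2
eef_pos: [0.5086, -0.0236, 0.1242]
eef_rot: [-1.759, -1.754, -0.728]
wrist_force: [0.1, 0.4, -0.7]
gripper_width: 0.648
grip_force: 53.2
```

Call:
jog_arm:
  increments:
    - [9, 7, 10, 0, -7.5, -0.1, 1]
    - [18, 14, 20, 0, -15, -0.3, 1]
    - [28, 21, 31, 0, -22.5, -0.4, 1]
    - [37, 28, 41, 0, -30, -0.6, 1]
    - [46, 35, 51, 0, -37.5, -0.7, 1]
    - [55, 42, 61, 0, -45, -0.9, 1]
    - [65, 49, 72, 0, -52.5, -1, 1]
    - [74, 56, 82, 0, -60, -1.2, 1]

```text
t: 19.0
eef_pos: [0.5656, 0.087, 0.12]
eef_rot: [2.059, 2.096, -0.27]
wrist_force: [-0.8, -0.3, -2.0]
gripper_width: 0.647
grip_force: 53.2
```

```bash
python3 nx.py overP place
```

```text
t 19.0 w 0.647 grip 53.2
overP    shift [ 51.6  30.3 -11.7] turn [ -0.1 -29.8  -0.5] rows 4 jmax/row 0.12 ok q [ 0.43  0.66  1.37 -0.71  1.51  0.59]
place    shift [42.  -0.1 42.1] turn [0. 0. 0.] rows 2 jmax/row 0.04 ok q [ 0.43  0.74  1.37 -0.72  1.44  0.65]
```

Call:
jog_arm:
  increments:
    - [13, 7.5, -3, 0, -7.5, 0, 1]
    - [26, 15, -6, 0, -15, 0, 1]
    - [39, 23, -9, 0, -22.4, 0, 1]
    - [51.6, 30, -11.7, 0, -29.8, -0.5, 1]
    - [51.6, 30, -11.7, 0, -29.8, -0.5, 1]
    - [51.6, 30, -11.7, 0, -29.8, -0.5, 1]
    - [51.6, 30, -11.7, 0, -29.8, -0.5, 1]
    - [51.6, 30, -11.7, 0, -29.8, -0.5, 1]

```text
t: 19.8
eef_pos: [0.5952, 0.1382, 0.1199]
eef_rot: [1.741, 1.781, -0.713]
wrist_force: [0.3, -0.3, -1.3]
gripper_width: 0.647
grip_force: 53.3
```

```bash
python3 nx.py place; python3 - <<'E'
from h import *
p,d=snapshot("top"); cv2.imwrite("pics/p1.png",cv2.resize(p[140:270,150:300],None,fx=4,fy=4)[:,:,::-1])
E
```

```text
t 19.8 w 0.647 grip 53.3
place    shift [44.7 -0.3 42.2] turn [-0.2 -0.3 -0.2] rows 2 jmax/row 0.05 ok q [ 0.43  0.74  1.37 -0.72  1.44  0.65]
```

View pics/p1.png

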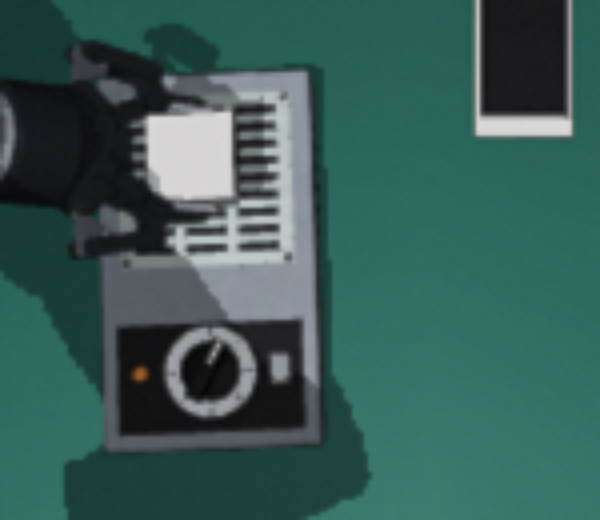

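Box B is held upside down over the plate, centred near (190,155) in the crop. It's still about 60 mm up, so it looks shifted. Lowering it now.

Call:
jog_arm:
  increments:
    - [13, 0, 11, 0, -0.3, -0.2, 1]
    - [25, 0, 23, 0, -0.3, -0.2, 1]
    - [35, -0.3, 33, 0, -0.3, -0.2, 1]
    - [41, -0.3, 39, 0, -0.3, -0.2, 1]
    - [44, -0.3, 41.5, 0, -0.3, -0.2, 1]
    - [44.5, -0.3, 42, 0, -0.3, -0.2, 1]
    - [44.5, -0.3, 42, 0, -0.3, -0.2, 1]
    - [44.5, -0.3, 42, 0, -0.3, -0.2, 1]

```text
t: 20.65
eef_pos: [0.5935, 0.1405, 0.0587]
eef_rot: [1.731, 1.78, -0.726]
wrist_force: [-4.9, -0.9, 6.4]
gripper_width: 0.647
grip_force: 53.7
```

```bash
python3 nx.py place; python3 -c "
from boxes import *
boxes(.085,.1,.092,(.54,.66,.08,.21))"
```

```text
t 20.65 w 0.647 grip 53.7
place    shift [0.1 1.4 0.3] turn [-0.3  0.3  0.2] rows 2 jmax/row 0.00 ok q [ 0.43  0.74  1.37 -0.72  1.44  0.65]
top [604.  154.3] [102.4  62.8] ang 14.1 zmed 0.0918 n 494
```

Call:
jog_arm:
  increments:
    - [0, 0, 0, 0, 0, 0, 0]
    - [0, 0, 0, 0, 0, 0, -1]
    - [0, 0, 0, 0, 0, 0, -1]
    - [0, 0, 0, 0, 0, 0, -1]
    - [0, 0, -10, 0, 0, 0, -1]
    - [0, 0, -35, 0, 0, 0, -1]
    - [0, 0, -65, 0, 0, 0, -1]
    - [0, 0, -90, 0, 0, 0, -1]

```text
t: 21.5
eef_pos: [0.5931, 0.2066, 0.1224]
eef_rot: [1.732, 1.783, -0.718]
wrist_force: [0.3, 1.4, -0.1]
gripper_width: 1.004
grip_force: 0.0
```

Call:
jog_arm:
  increments:
    - [-20, 0, -20, 0, 8, 0, -1]
    - [-50, 0, -30, 0, 16, 0, -1]
    - [-80, 0, -30, 0, 24, 0, -1]
    - [-110, 0, -30, 0, 32, 0, -1]
    - [-130, 0, -30, 0, 40, 0, -1]
    - [-130, 0, -30, 0, 45, 0, -1]
    - [-130, 0, -30, 0, 45, 0, -1]
    - [-130, 0, -30, 0, 45, 0, -1]

```text
t: 22.3
eef_pos: [0.5949, 0.1343, 0.2341]
eef_rot: [-2.189, -2.251, 0.005]
wrist_force: [-0.3, -1.1, -0.4]
gripper_width: 0.999
grip_force: 0.0
```

```bash
python3 -c "
from boxes import *
o=env.get_obs();print(o['t'],o['eef_pos'],o['joint_positions'].round(2))
boxes(.085,.1,.092,(.54,.66,.08,.21))
boxes()
p,d=snapshot('scene');P=pts('scene',d);z=P[...,2]
m=(z>.088)&(z<.096)&(P[...,0]>.54)&(P[...,0]<.66)&(P[...,1]>.08)&(P[...,1]<.21);print(m.sum(),P[m].min(0),P[m].max(0),P[m].mean(0))
"
```

```text
22.3 [0.5948803  0.13428679 0.23406995] [ 0.08  0.28  1.45 -0.    1.42  0.05]
top [ 736.5 -394.1] [62.5 51. ] ang 35.9 zmed 0.0355 n 206
top [ 606.4 -164.3] [55.9 56.8] ang 73.6 zmed 0.0403 n 393
top [ 437.6 -275.3] [55.4 57. ] ang 43.3 zmed 0.0395 n 419
278 [0.56581269 0.12233702 0.08805929] [0.62379045 0.18262389 0.0959269 ] [0.59613392 0.15112665 0.09207919]
```

```bash
rm -f g1.npy; mv g2.npy g2_B.npy; time timeout 250 python3 - <<'E'
from plan import *
import itertools
M0,q0=cur(); S=(510,-40)
for nm,c,h in(("A",(606.4,-164.3),73.8),("C",(437.6,-275.3),-46.6)):
  for phi1,fl1 in itertools.product((90,-90,180),(1,-1)):
    (ok,q),W=sequence(c,h,40,fl1,S,phi1,45,1,0,112,M0,q0,stages=(1,))
    print(nm,"first",phi1,fl1,ok)
    if ok:
        for fl2,p3 in itertools.product((1,-1),(90,-90,180)):
            print("   second",fl2,p3,sequence(c,h,40,fl1,S,phi1,45,fl2,p3+YAW,112,W[-1][1],q,stages=(2,))[0][0],flush=True)
E
```

```text
A first 90 1 False
A first 90 -1 True
   second 1 90 False
   second 1 -90 True
   second 1 180 False
   second -1 90 True
   second -1 -90 False
   second -1 180 True
A first -90 1 True
   second 1 90 True
   second 1 -90 True
   second 1 180 True
   second -1 90 False
   second -1 -90 False
   second -1 180 False
A first -90 -1 False
A first 180 1 False
A first 180 -1 True
   second 1 90 False
   second 1 -90 False
   second 1 180 False
   second -1 90 False
   second -1 -90 False
   second -1 180 False
C first 90 1 False
C first 90 -1 True
   second 1 90 False
   second 1 -90 True
   second 1 180 False
   second -1 90 True
   second -1 -90 False
   second -1 180 True
C first -90 1 True
   second 1 90 True
   second 1 -90 True
   second 1 180 True
   second -1 90 False
   second -1 -90 False
   second -1 180 False
C first -90 -1 False
C first 180 1 True
   second 1 90 True
   second 1 -90 True
   second 1 180 True
   second -1 90 False
   second -1 -90 False
   second -1 180 False
C first 180 -1 False
real	2m0.766s
user	2m0.926s
sys	0m0.364s
```

```bash
echo '{"c":[606.4,-164.3],"h":73.8,"fl1":1,"S":[510,-40],"phi1":-90,"fl2":1,"phi3":-88.4,"z":112}' > job.json; python3 nx.py hover1 grasp1 lift1 overS setS
```

```text
t 22.45 w 0.995 grip 0.0
hover1   shift [-271.1   13.1  172.4] turn [  55.6    8.4 -153. ] rows 21 jmax/row 0.15 ok q [-0.04  0.68  1.42 -0.7   1.31 -2.62]
grasp1   shift [-0. -0. 70.] turn [0. 0. 0.] rows 2 jmax/row 0.06 ok q [-0.11  0.74  1.46 -0.75  1.2  -2.59]
lift1    shift [ 45.    0.  -53.6] turn [0. 0. 0.] rows 2 jmax/row 0.05 ok q [-0.11  0.63  1.46 -0.72  1.28 -2.67]
overS    shift [-80.8 123.7 -50.4] turn [ 14.6 -16.9 167.1] rows 22 jmax/row 0.16 ok q [ 0.2   0.54  1.78 -0.92  1.24  0.7 ]
setS     shift [37.9  0.  31.8] turn [0. 0. 0.] rows 2 jmax/row 0.05 ok q [ 0.2   0.63  1.77 -0.94  1.19  0.78]
```

```bash
for f in '-1,"phi3":91.6' '1,"phi3":-88.4'; do echo '{"c":[606.4,-164.3],"h":73.8,"fl1":-1,"S":[510,-40],"phi1":90,"fl2":'$f',"z":112}' > job.json; python3 nx.py hover1 grasp1 lift1 overS setS back1 hover2 grasp2 lift2 overP place;done
```

```text
t 22.45 w 0.995 grip 0.0
hover1   shift [-271.1   13.1  172.4] turn [  6.  -39.6  17.3] rows 7 jmax/row 0.10 ok q [-0.04  0.68  1.42 -0.7   1.31  0.53]
grasp1   shift [ 0.  0. 70.] turn [0. 0. 0.] rows 2 jmax/row 0.06 ok q [-0.11  0.74  1.46 -0.75  1.2   0.55]
lift1    shift [-45.    0.  -53.6] turn [0. 0. 0.] rows 2 jmax/row 0.05 ok q [-0.11  0.63  1.46 -0.72  1.28  0.48]
overS    shift [  99.7 -130.8  -66.3] turn [  1.6  89.3 -17.9] rows 12 jmax/row 0.14 ok q [-0.64  0.58  1.69  0.67  1.5  -0.91]
setS     shift [-37.9   0.   31.8] turn [0. 0. 0.] rows 2 jmax/row 0.05 ok q [-0.64  0.68  1.68  0.67  1.44 -0.96]
back1    shift [ -0.4   0.  -69.7] turn [0. 0. 0.] rows 2 jmax/row 0.06 ok q [-0.71  0.63  1.62  0.62  1.55 -0.94]
hover2   shift [66.5 -0.  32.5] turn [ -0. -95.   0.] rows 12 jmax/row 0.18 ok q [ 0.23  0.46  1.76 -0.8   1.27  0.62]
grasp2   shift [21.2  0.  81.2] turn [0. 0. 0.] rows 2 jmax/row 0.07 ok q [ 0.16  0.58  1.79 -0.88  1.13  0.7 ]
lift2    shift [-77.8   0.  -77.8] turn [0. 0. 0.] rows 3 jmax/row 0.07 ok q [ 0.16  0.38  1.78 -0.82  1.26  0.53]
overP    shift [ 133
[... 848 characters left out ...]
shift [ -0.4   0.  -69.7] turn [0. 0. 0.] rows 2 jmax/row 0.06 ok q [-0.71  0.63  1.62  0.62  1.55 -0.94]
hover2   shift [66.5 -0.  32.5] turn [ 132.7   -0.  -121.6] rows 23 jmax/row 0.09 ok q [ 0.23  0.46  1.76 -0.8   1.27 -2.52]
grasp2   shift [-21.2  -0.   81.2] turn [0. 0. 0.] rows 2 jmax/row 0.07 ok q [ 0.16  0.58  1.79 -0.88  1.13 -2.44]
lift2    shift [ 77.8   0.  -77.8] turn [0. 0. 0.] rows 3 jmax/row 0.07 ok q [ 0.16  0.38  1.78 -0.82  1.26 -2.61]
overP    shift [-117.6  -84.9 -160. ] turn [  0.   -1.8 178.9] rows 23 jmax/row 0.14 ok q [ 0.43  0.61  1.35 -0.71  1.56  0.55]
place    shift [42.1  0.  42.1] turn [0. 0. 0.] rows 2 jmax/row 0.04 ok q [ 0.43  0.68  1.37 -0.71  1.49  0.61]
```

Call:
jog_arm:
  increments:
    - [-40, 2, 5, 0.8, -5.5, 2.4, -1]
    - [-78, 4, 15, 1.7, -11, 4.8, -1]
    - [-116, 6, 35, 2.5, -17, 7.4, -1]
    - [-155, 8, 60, 3.4, -22.5, 9.8, -1]
    - [-195, 10, 95, 4.2, -28, 12.3, -1]
    - [-233, 11.5, 130, 5.1, -34, 14.8, -1]
    - [-271, 13, 165, 6, -39.6, 17.3, -1]
    - [-271, 13, 172, 6, -39.6, 17.3, -1]

```text
t: 23.25
eef_pos: [0.6106, -0.1356, 0.0527]
eef_rot: [2.096, 1.579, -0.778]
wrist_force: [-1.3, 0.5, -0.8]
gripper_width: 1.003
grip_force: 0.0
```

Call:
jog_arm:
  increments:
    - [0, 0, 0, 0, 0, 0, -1]
    - [0, 0, 0, 0, 0, 0, -1]
    - [0, 0, 0, 0, 0, 0, -1]
    - [0, 0, 0, 0, 0, 0, -1]
    - [0, 0, 0, 0, 0, 0, -1]
    - [0, 0, 0, 0, 0, 0, -1]
    - [0, 0, 0, 0, 0, 0, -1]
    - [0, 0, 0, 0, 0, 0, -1]

```text
t: 24.05
eef_pos: [0.6152, -0.1361, 0.0622]
eef_rot: [2.097, 1.57, -0.76]
wrist_force: [0.3, -0.1, 0.0]
gripper_width: 1.001
grip_force: 0.0
```

```bash
echo '{"c":[606.4,-164.3],"h":73.8,"fl1":-1,"S":[510,-40],"phi1":90,"fl2":-1,"phi3":91.6,"z":112}' > job.json; python3 nx.py hover1 grasp1; python3 -c "
from boxes import *
boxes(.085,.1,.092,(.54,.66,.08,.21))
p=boxes(); cv2.imwrite('pics/t2.png',p[130:270,160:400,::-1].repeat(3,0).repeat(3,1))
p,d=snapshot('scene');P=pts('scene',d);z=P[...,2]
for a,b in((.6064,-.1643),(.44,-.28)):
    m=(z>.036)&(z<.044)&(abs(P[...,0]-a)<.06)&(abs(P[...,1]-b)<.06);print(m.sum(),(P[m].min(0)+P[m].max(0))/2,P[m].mean(0))
"
```

```text
t 24.05 w 1.001 grip 0.0
hover1   shift [ 1.9 -0.6  0.2] turn [-0.  -0.1 -0.2] rows 2 jmax/row 0.00 ok q [-0.04  0.68  1.42 -0.7   1.31  0.53]
grasp1   shift [ 0.  0. 70.] turn [0. 0. 0.] rows 2 jmax/row 0.06 ok q [-0.11  0.74  1.46 -0.75  1.2   0.55]
top [ 723.3 -390.5] [50.9 57.2] ang 2.2 zmed 0.0352 n 211
top [ 606.2 -164. ] [56.  57.2] ang 74.3 zmed 0.0397 n 400
top [ 437.5 -275.3] [55.4 57. ] ang 43.3 zmed 0.0395 n 425
418 [ 0.60740925 -0.16559761  0.04006349] [ 0.60863695 -0.16669464  0.04018917]
424 [ 0.4382835  -0.2784002   0.04001206] [ 0.43905981 -0.27873396  0.04012203]
```

View pics/t2.png

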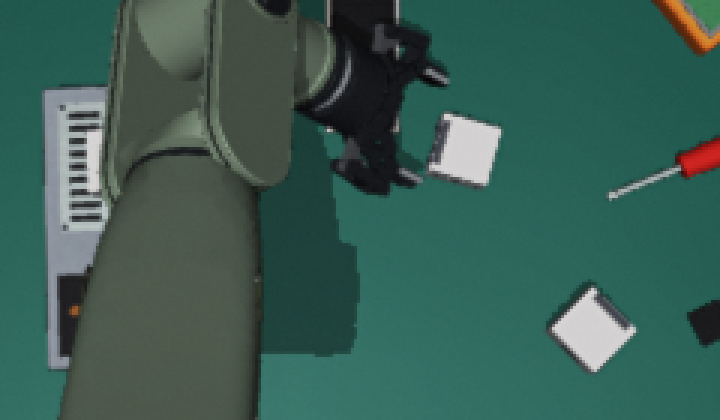

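The gripper is lined up with box A at (465,150), with the hinge strip facing it. C is at (592,328), about 7 mm from where it was. Grasping A.

Call:
jog_arm:
  increments:
    - [2, -0.6, 3, 0, 0, 0, -1]
    - [2, -0.6, 22, 0, 0, 0, -1]
    - [2, -0.6, 42, 0, 0, 0, -1]
    - [2, -0.6, 58, 0, 0, 0, -1]
    - [2, -0.6, 68, 0, 0, 0, -1]
    - [2, -0.6, 70, 0, 0, 0, -1]
    - [2, -0.6, 70, 0, 0, 0, -1]
    - [2, -0.6, 70, 0, 0, 0, -1]

```text
t: 25.0
eef_pos: [0.6034, -0.1774, 0.0078]
eef_rot: [2.097, 1.569, -0.759]
wrist_force: [0.1, 0.3, 0.4]
gripper_width: 1.0
grip_force: 0.0
```

Call:
jog_arm:
  increments:
    - [0, 0, 0, 0, 0, 0, 1]
    - [0, 0, 0, 0, 0, 0, 1]
    - [0, 0, 0, 0, 0, 0, 1]
    - [0, 0, 0, 0, 0, 0, 1]
    - [0, 0, 0, 0, 0, 0, 1]
    - [0, 0, 0, 0, 0, 0, 1]
    - [0, 0, 0, 0, 0, 0, 1]
    - [0, 0, 0, 0, 0, 0, 1]

```text
t: 25.8
eef_pos: [0.6032, -0.1772, 0.0078]
eef_rot: [2.097, 1.57, -0.759]
wrist_force: [0.1, 4.4, 5.7]
gripper_width: 0.651
grip_force: 53.3
```

```bash
cat > g1.py <<'E'
from plan import *; import json
st=json.load(open("job.json")); M0,q=cur(); g=np.linalg.inv(B_up(st["c"],st["h"]))@M0
print(g.round(2)[:3]); g[1,3]=0; np.save("g1.npy",g)
E
python3 g1.py; python3 nx.py lift1 overS setS
```

```text
[[  0.77  -0.    -0.64 -13.33]
 [ -0.    -1.    -0.    -0.53]
 [ -0.64   0.    -0.77 -12.2 ]]
t 25.8 w 0.651 grip 53.3
lift1    shift [-44.9  -0.3 -53.7] turn [ 0. -0.  0.] rows 2 jmax/row 0.06 ok q [-0.1   0.63  1.46 -0.72  1.28  0.48]
overS    shift [  98.1 -130.9  -65.5] turn [  1.9  89.4 -17.8] rows 12 jmax/row 0.14 ok q [-0.64  0.58  1.69  0.67  1.5  -0.91]
setS     shift [-38.    0.1  31.8] turn [0. 0. 0.] rows 2 jmax/row 0.05 ok q [-0.64  0.67  1.68  0.67  1.44 -0.96]
```

Call:
jog_arm:
  increments:
    - [-11, 0, -13.5, 0, 0, 0, 1]
    - [-22.5, 0, -27, 0, 0, 0, 1]
    - [-34, 0, -40, 0, 0, 0, 1]
    - [-45, 0, -53.6, 0, 0, 0, 1]
    - [-45, 0, -53.6, 0, 0, 0, 1]
    - [-45, 0, -53.6, 0, 0, 0, 1]
    - [-45, 0, -53.6, 0, 0, 0, 1]
    - [-45, 0, -53.6, 0, 0, 0, 1]

```text
t: 26.6
eef_pos: [0.6015, -0.1775, 0.0758]
eef_rot: [2.098, 1.571, -0.763]
wrist_force: [-0.3, -0.8, -0.9]
gripper_width: 0.65
grip_force: 53.2
```

Call:
jog_arm:
  increments:
    - [8, -11, -5.5, 0.2, 7.5, -1.5, 1]
    - [16, -22, -11, 0.3, 15, -3, 1]
    - [24.5, -33, -16.5, 0.5, 22.4, -4.4, 1]
    - [33, -44, -22, 0.6, 29.8, -5.9, 1]
    - [41, -54.5, -27.5, 0.8, 37.3, -7.4, 1]
    - [49, -65.5, -33, 1, 44.7, -8.9, 1]
    - [57, -76.5, -38.5, 1.1, 52, -10.4, 1]
    - [65.5, -87, -44, 1.3, 59.6, -11.9, 1]

```text
t: 27.4
eef_pos: [0.5406, -0.0777, 0.0689]
eef_rot: [-2.111, -1.907, -0.327]
wrist_force: [0.5, -0.3, -1.6]
gripper_width: 0.646
grip_force: 53.3
```

```bash
python3 nx.py overS setS
```

```text
t 27.4 w 0.646 grip 53.3
overS    shift [ 41.8 -34.8  22. ] turn [ 0.6 29.5 -5.9] rows 4 jmax/row 0.11 ok q [-0.64  0.58  1.69  0.67  1.5  -0.91]
setS     shift [-38.    0.1  31.8] turn [0. 0. 0.] rows 2 jmax/row 0.05 ok q [-0.64  0.67  1.68  0.67  1.44 -0.96]
```

Call:
jog_arm:
  increments:
    - [10.5, -9, 5.5, 0.1, 7.4, -1.5, 1]
    - [21, -17.5, 11, 0.3, 14.8, -3, 1]
    - [31.5, -26, 16.5, 0.4, 22.2, -4.4, 1]
    - [42, -35, 22, 0.6, 29.5, -5.9, 1]
    - [42, -35, 22, 0.6, 29.5, -5.9, 1]
    - [42, -35, 22, 0.6, 29.5, -5.9, 1]
    - [42, -35, 22, 0.6, 29.5, -5.9, 1]
    - [42, -35, 22, 0.6, 29.5, -5.9, 1]

```text
t: 28.2
eef_pos: [0.5112, -0.0279, 0.0652]
eef_rot: [-1.709, -1.703, -0.789]
wrist_force: [-0.1, 0.1, -0.7]
gripper_width: 0.654
grip_force: 53.3
```

```bash
python3 nx.py setS
```

```text
t 28.2 w 0.654 grip 53.3
setS     shift [-38.1  -1.1  32.5] turn [-0.   0.4  0. ] rows 2 jmax/row 0.05 ok q [-0.64  0.67  1.68  0.67  1.44 -0.96]
```

Call:
jog_arm:
  increments:
    - [-11, -1, 9, 0, 0.4, 0, 1]
    - [-21, -1, 18, 0, 0.4, 0, 1]
    - [-30, -1, 25.5, 0, 0.4, 0, 1]
    - [-36, -1, 30.5, 0, 0.4, 0, 1]
    - [-38, -1, 32.5, 0, 0.4, 0, 1]
    - [-38, -1, 32.5, 0, 0.4, 0, 1]
    - [-38, -1, 32.5, 0, 0.4, 0, 1]
    - [-38, -1, 32.5, 0, 0.4, 0, 1]

```text
t: 29.0
eef_pos: [0.5082, -0.0267, 0.0162]
eef_rot: [-1.698, -1.691, -0.796]
wrist_force: [-6.2, -2.2, 11.3]
gripper_width: 0.647
grip_force: 54.2
```

```bash
python3 nx.py setS
```

```text
t 29.0 w 0.647 grip 54.2
setS     shift [-1.5  1.9 -0.2] turn [-0.2 -0.5 -0.1] rows 2 jmax/row 0.00 ok q [-0.64  0.67  1.68  0.67  1.44 -0.96]
```

Call:
jog_arm:
  increments:
    - [0, 0, 0, 0, 0, 0, 0]
    - [0, 0, 0, 0, 0, 0, -1]
    - [0, 0, 0, 0, 0, 0, -1]
    - [0, 0, 0, 0, 0, 0, -1]
    - [0, 0, -10, 0, 0, 0, -1]
    - [0, 0, -30, 0, 0, 0, -1]
    - [0, 0, -50, 0, 0, 0, -1]
    - [0, 0, -70, 0, 0, 0, -1]

```text
t: 29.8
eef_pos: [0.5091, -0.0823, 0.0598]
eef_rot: [-1.704, -1.694, -0.795]
wrist_force: [0.7, -0.4, 0.1]
gripper_width: 0.999
grip_force: 0.0
```

```bash
python3 nx.py hover2 grasp2; cat > edge.py <<'E'
from boxes import *
boxes(.045,.065,.056,(.42,.6,-.12,.03))
p,d=snapshot("scene");P=pts("scene",d);z=P[...,2]
m=(z>.05)&(z<.06)&(P[...,0]>.45)&(P[...,0]<.57)&(P[...,1]>-.1)&(P[...,1]<.03)
r=cv2.minAreaRect((P[m][:,:2]*1000).astype(np.float32));print("scene",m.sum(),r,P[m][:,2].max())
E
python3 edge.py
```

```text
t 29.8 w 0.999 grip 0.0
hover2   shift [66.6  0.5 34.5] turn [ -0.2 -95.2  -0.3] rows 12 jmax/row 0.18 ok q [ 0.23  0.46  1.76 -0.8   1.27  0.62]
grasp2   shift [21.2  0.  81.2] turn [0. 0. 0.] rows 2 jmax/row 0.07 ok q [ 0.16  0.58  1.79 -0.88  1.13  0.7 ]
top [508.6 -37.5] [38.5 52.2] ang 89.1 zmed 0.0559 n 283
scene 255 ((509.53155517578125, -39.31049346923828), (58.16630172729492, 45.90195083618164), 1.296010136604309) 0.0599417642747655
```

Call:
jog_arm:
  increments:
    - [5.6, 0, 0, 0, -7.9, 0, -1]
    - [11.2, 0, 2, 0, -15.8, 0, -1]
    - [16.8, 0, 5, 0, -23.7, 0, -1]
    - [22.4, 0, 8, 0, -31.7, 0, -1]
    - [28, 0, 11, 0, -39.6, 0, -1]
    - [33.5, 0.4, 14, 0, -47.5, 0, -1]
    - [39, 0.4, 17, 0, -55.4, 0, -1]
    - [44.7, 0.4, 20, -0.2, -63.4, -0.2, -1]

```text
t: 30.7
eef_pos: [0.5099, -0.0366, 0.0815]
eef_rot: [2.097, 2.094, -0.244]
wrist_force: [-0.2, -0.4, -1.1]
gripper_width: 1.001
grip_force: 0.0
```

```bash
echo '{"c":[606.4,-164.3],"h":73.8,"fl1":-1,"S":[510,-40],"se":[508.4,-38.8],"phi1":90,"fl2":-1,"phi3":91.6,"z":112}' > job.json; python3 nx.py hover2 grasp2
```

```text
t 30.7 w 1.001 grip 0.0
hover2   shift [ 22.3  -1.5 -12.9] turn [  0.1 -31.5  -0.1] rows 4 jmax/row 0.17 ok q [ 0.24  0.46  1.76 -0.8   1.27  0.63]
grasp2   shift [21.2  0.  81.2] turn [0. 0. 0.] rows 2 jmax/row 0.07 ok q [ 0.16  0.58  1.79 -0.88  1.13  0.71]
```

Call:
jog_arm:
  increments:
    - [6, -0.5, -4, 0, -8, 0, -1]
    - [12, -1, -8, 0, -16, 0, -1]
    - [17, -1.5, -11, 0, -24, 0, -1]
    - [22, -1.5, -12.9, 0, -31.5, 0, -1]
    - [22, -1.5, -12.9, 0, -31.5, 0, -1]
    - [22, -1.5, -12.9, 0, -31.5, 0, -1]
    - [22, -1.5, -12.9, 0, -31.5, 0, -1]
    - [22, -1.5, -12.9, 0, -31.5, 0, -1]

```text
t: 31.5
eef_pos: [0.5086, -0.014, 0.0891]
eef_rot: [1.769, 1.76, -0.723]
wrist_force: [0.1, 0.4, 0.6]
gripper_width: 1.001
grip_force: 0.0
```

```bash
python3 nx.py grasp2
```

```text
t 31.5 w 1.001 grip 0.0
grasp2   shift [22.3 -0.2 80.1] turn [-0.1 -0.4 -0.2] rows 2 jmax/row 0.07 ok q [ 0.16  0.58  1.79 -0.88  1.13  0.71]
```

Call:
jog_arm:
  increments:
    - [22.3, -0.2, 5, 0, -0.4, -0.2, -1]
    - [22.3, -0.2, 28, 0, -0.4, -0.2, -1]
    - [22.3, -0.2, 50, 0, -0.4, -0.2, -1]
    - [22.3, -0.2, 68, 0, -0.4, -0.2, -1]
    - [22.3, -0.2, 78, 0, -0.4, -0.2, -1]
    - [22.3, -0.2, 80, 0, -0.4, -0.2, -1]
    - [22.3, -0.2, 80, 0, -0.4, -0.2, -1]
    - [22.3, -0.2, 80, 0, -0.4, -0.2, -1]

```text
t: 32.3
eef_pos: [0.5088, -0.0531, 0.0165]
eef_rot: [1.759, 1.76, -0.73]
wrist_force: [0.8, 0.8, -0.2]
gripper_width: 1.001
grip_force: 0.0
```

Call:
jog_arm:
  increments:
    - [0, 0, 0, 0, 0, 0, 1]
    - [0, 0, 0, 0, 0, 0, 1]
    - [0, 0, 0, 0, 0, 0, 1]
    - [0, 0, 0, 0, 0, 0, 1]
    - [0, 0, 0, 0, 0, 0, 1]
    - [0, 0, 0, 0, 0, 0, 1]
    - [0, 0, 0, 0, 0, 0, 1]
    - [0, 0, 0, 0, 0, 0, 1]

```text
t: 33.1
eef_pos: [0.5085, -0.0529, 0.0162]
eef_rot: [1.758, 1.761, -0.731]
wrist_force: [-1.8, 3.8, 4.7]
gripper_width: 0.646
grip_force: 53.4
```

```bash
python3 g2.py; python3 nx.py lift2 overP place
python3 - <<'E'
from boxes import *
boxes(.085,.1,.092,(.54,.66,.08,.21))
E
```

```text
[[ -0.71  -0.    -0.71 -11.76]
 [  0.    -1.     0.    -0.07]
 [ -0.71  -0.     0.71  14.14]]
t 33.1 w 0.646 grip 53.4
lift2    shift [-77.9  -0.2 -77.7] turn [0. 0. 0.] rows 3 jmax/row 0.07 ok q [ 0.16  0.38  1.79 -0.82  1.27  0.54]
overP    shift [ 130.7   86.1 -176. ] turn [-0.2 90.  -1.8] rows 12 jmax/row 0.14 ok q [-0.24  0.44  1.6   0.76  1.41 -0.52]
place    shift [-42.   -0.1  42.1] turn [0. 0. 0.] rows 2 jmax/row 0.05 ok q [-0.24  0.53  1.62  0.78  1.34 -0.6 ]
top [593.5 153.2] [54.2 55.3] ang 89.9 zmed 0.0917 n 262
```

Call:
jog_arm:
  increments:
    - [-15, 0, -15, 0, 0, 0, 1]
    - [-35, 0, -35, 0, 0, 0, 1]
    - [-58, 0, -58, 0, 0, 0, 1]
    - [-78, 0, -78, 0, 0, 0, 1]
    - [-85, 0, -85, 0, 0, 0, 1]
    - [-85, 0, -85, 0, 0, 0, 1]
    - [-85, 0, -85, 0, 0, 0, 1]
    - [-85, 0, -85, 0, 0, 0, 1]

```text
t: 33.95
eef_pos: [0.5068, -0.0533, 0.1338]
eef_rot: [1.758, 1.764, -0.736]
wrist_force: [-0.8, -0.1, -1.2]
gripper_width: 0.646
grip_force: 53.3
```

Call:
jog_arm:
  increments:
    - [11, 7, -15, 0, 7.5, -0.1, 1]
    - [22, 14, -30, 0, 15, -0.3, 1]
    - [33, 21, -44, 0, 22.5, -0.4, 1]
    - [44, 28, -58, 0, 30, -0.6, 1]
    - [56, 35, -72, 0, 37.5, -0.7, 1]
    - [67, 42, -85, 0, 45, -0.9, 1]
    - [78, 50, -99, -0.1, 52.5, -1, 1]
    - [89, 57, -113, -0.1, 60, -1.2, 1]

```text
t: 34.75
eef_pos: [0.5649, 0.0901, 0.1516]
eef_rot: [-2.055, -2.096, -0.266]
wrist_force: [-1.3, -0.0, -2.0]
gripper_width: 0.651
grip_force: 53.2
```

```bash
sed -i 's/^OUT=(594.6,152.3)/OUT=(593.9,152.8)/' plan.py; python3 nx.py overP place
```

```text
t 34.75 w 0.651 grip 53.2
overP    shift [73.  30.1 13.2] turn [-0.2 29.7 -0.7] rows 4 jmax/row 0.13 ok q [-0.24  0.44  1.6   0.76  1.41 -0.52]
place    shift [-42.   -0.1  42.1] turn [0. 0. 0.] rows 2 jmax/row 0.05 ok q [-0.24  0.53  1.62  0.78  1.34 -0.6 ]
```

Call:
jog_arm:
  increments:
    - [18, 7.5, 2, 0, 7.4, -0.2, 1]
    - [36, 15, 5, -0.1, 14.8, -0.3, 1]
    - [55, 22.5, 9, -0.1, 22.3, -0.5, 1]
    - [73, 30, 13.2, -0.2, 29.7, -0.7, 1]
    - [73, 30, 13.2, -0.2, 29.7, -0.7, 1]
    - [73, 30, 13.2, -0.2, 29.7, -0.7, 1]
    - [73, 30, 13.2, -0.2, 29.7, -0.7, 1]
    - [73, 30, 13.2, -0.2, 29.7, -0.7, 1]

```text
t: 35.55
eef_pos: [0.5938, 0.1644, 0.1592]
eef_rot: [-1.734, -1.791, -0.715]
wrist_force: [-0.1, -0.5, -1.1]
gripper_width: 0.65
grip_force: 53.3
```

```bash
python3 nx.py place; python3 -c "
from h import *
o=env.get_obs();print(o['eef_pos'])
p,d=snapshot('scene'); cv2.imwrite('pics/s5.png',cv2.resize(p[60:260,150:350],None,fx=3,fy=3)[:,:,::-1])"
```

```text
t 35.55 w 0.65 grip 53.3
place    shift [-42.6  -0.5  43.5] turn [0.1 0.4 0.2] rows 2 jmax/row 0.05 ok q [-0.24  0.53  1.62  0.78  1.34 -0.6 ]
[0.59378353 0.16442664 0.15923857]
```

View pics/s5.png

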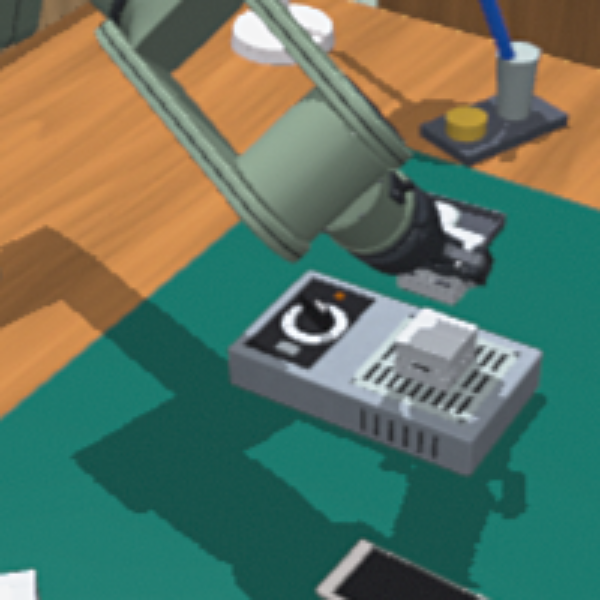

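Box B sits lid-down on the plate (437,345), and A is held upside down above it. Lowering A.

Call:
jog_arm:
  increments:
    - [-12, -0.5, 12, 0, 0.4, 0.2, 1]
    - [-24, -0.5, 24, 0, 0.4, 0.2, 1]
    - [-33, -0.5, 34, 0, 0.4, 0.2, 1]
    - [-39, -0.5, 40, 0, 0.4, 0.2, 1]
    - [-42, -0.5, 42.5, 0, 0.4, 0.2, 1]
    - [-42.5, -0.5, 43, 0, 0.4, 0.2, 1]
    - [-42.5, -0.5, 43, 0, 0.4, 0.2, 1]
    - [-42.5, -0.5, 43, 0, 0.4, 0.2, 1]

```text
t: 36.4
eef_pos: [0.5933, 0.1647, 0.0986]
eef_rot: [-1.731, -1.779, -0.72]
wrist_force: [-2.5, 1.4, 4.3]
gripper_width: 0.651
grip_force: 53.7
```

```bash
python3 nx.py place
```

```text
t 36.4 w 0.651 grip 53.7
place    shift [-0.3  0.3  0.1] turn [ 0.  -0.2 -0.1] rows 2 jmax/row 0.00 ok q [-0.24  0.53  1.62  0.78  1.34 -0.6 ]
```

Call:
jog_arm:
  increments:
    - [0, 0, 0, 0, 0, 0, 0]
    - [0, 0, 0, 0, 0, 0, -1]
    - [0, 0, 0, 0, 0, 0, -1]
    - [0, 0, 0, 0, 0, 0, -1]
    - [0, 0, -10, 0, 0, 0, -1]
    - [0, 0, -35, 0, 0, 0, -1]
    - [0, 0, -65, 0, 0, 0, -1]
    - [0, 0, -90, 0, 0, 0, -1]

```text
t: 37.2
eef_pos: [0.5955, 0.0991, 0.1629]
eef_rot: [-1.734, -1.781, -0.72]
wrist_force: [0.4, 0.5, 0.7]
gripper_width: 0.998
grip_force: 0.0
```

Call:
jog_arm:
  increments:
    - [0, 0, -40, 0, 0, 0, -1]
    - [0, 0, -80, 0, 0, 0, -1]
    - [0, 0, -120, 0, 0, 0, -1]
    - [0, 0, -150, 0, 0, 0, -1]
    - [0, 0, -150, 0, 0, 0, -1]
    - [0, 0, -150, 0, 0, 0, -1]
    - [0, 0, -150, 0, 0, 0, -1]
    - [0, 0, -150, 0, 0, 0, -1]

```text
t: 38.0
eef_pos: [0.5969, -0.0042, 0.266]
eef_rot: [-1.73, -1.778, -0.717]
wrist_force: [-0.5, -0.2, -0.3]
gripper_width: 1.0
grip_force: 0.0
```

```bash
rm -f g1.npy; mv g2.npy g2_A.npy; python3 - <<'E'
from plan import *; from boxes import *
o=env.get_obs(); print(o["t"],o["eef_pos"])
boxes(.125,.14,.132,(.54,.66,.08,.22)); boxes()
p,d=snapshot("scene"); cv2.imwrite("pics/s6.png",cv2.resize(p[100:230,200:350],None,fx=4,fy=4)[:,:,::-1])
P=pts('scene',d);z=P[...,2]
for lo,hi in((.128,.136),(.036,.044)):
    m=(z>lo)&(z<hi)&(P[...,0]<.66)&(((P[...,1]>.08)&(P[...,1]<.21)&(P[...,0]>.53)) if lo>.1 else ((abs(P[...,0]-.44)<.06)&(abs(P[...,1]+.276)<.06)))
    r=cv2.minAreaRect((P[m][:,:2]*1000).astype(np.float32));print("scene",m.sum(),r)
M0,q0=cur()
for fl1,phi1,fl2,phi3 in((1,-90,1,-88.4),(1,180,1,-88.4),(-1,90,-1,91.6)):
    print(fl1,phi1); sequence((437.5,-275.3),-46.7,40,fl1,(510,-40),phi1,45,fl2,phi3,152,M0,q0,True)
E
```

```text
38.0 [ 0.59685086 -0.00421469  0.26604846]
top [593.9 152.1] [55.1 56.1] ang 89.9 zmed 0.1317 n 457
scene 287 ((595.3358764648438, 153.00076293945312), (58.12765884399414, 61.70935821533203), 1.1212786436080933)
scene 418 ((438.4402160644531, -277.1565246582031), (55.4932975769043, 59.14010238647461), 42.96738052368164)
1 -90
hover1   shift [-350.1 -146.6  -59.4] turn [ 28.2  -4.9 -30.8] rows 8 jmax/row 0.13 ok q [-0.76  0.8   1.2   0.04  1.83 -1.52]
grasp1   shift [-0.  0. 70.] turn [0. 0. 0.] rows 2 jmax/row 0.07 ok q [-0.75  0.8   1.34  0.04  1.7  -1.52]
lift1    shift [ 45.    0.  -53.6] turn [0. 0. 0.] rows 2 jmax/row 0.05 ok q [-0.75  0.7   1.34  0.04  1.8  -1.51]
overS    shift [ 66.6 205.3  73.2] turn [  4.2 -85.3  47.7] rows 13 jmax/row 0.24 ok q [ 0.2   0.54  1.78 -0.92  1.24  0.7 ]
setS     shift [37.5  0.  31.5] turn [0. 0. 0.] rows 2 jmax/row 0.05 ok q [ 0.2   0.63  1.77 -0.94  1.19  0.78]
back1    shift [  0.8  -0.  -69.4] turn [0. 0. 0.] rows 2 jmax/row 0.06 ok q [ 0.29  0.58  1.72 -0.86  1.3   0.74]
hover2   shift [-66.5   0.   32.5] turn [ 0. 95. -0.] rows 12 jmax/ro
[... 2764 characters left out ...]
hover2   shift [66.5 -0.  32.5] turn [ -0. -95.   0.] rows 12 jmax/row 0.18 ok q [ 0.23  0.46  1.76 -0.8   1.27  0.62]
grasp2   shift [21.2  0.  81.2] turn [0. 0. 0.] rows 2 jmax/row 0.07 ok q [ 0.16  0.58  1.79 -0.88  1.13  0.7 ]
lift2    shift [-77.8   0.  -77.8] turn [0. 0. 0.] rows 3 jmax/row 0.07 ok q [ 0.16  0.38  1.78 -0.82  1.26  0.53]
overP    shift [ 106.    83.6 -205. ] turn [ 0.  90.  -1.8] rows 12 jmax/row 0.14 ok q [-0.24  0.39  1.58  0.76  1.47 -0.47]
place    shift [-41.7   0.   41.7] turn [0. 0. 0.] rows 2 jmax/row 0.04 ok q [-0.24  0.47  1.61  0.77  1.39 -0.55]
back2    shift [ -0.7  -0.  -69.3] turn [0. 0. 0.] rows 2 jmax/row 0.06 ok q [-0.32  0.42  1.57  0.73  1.5  -0.53]
```

View pics/s6.png

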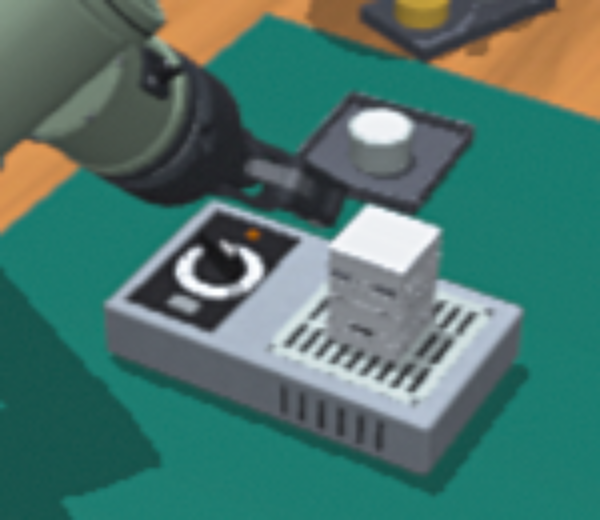

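The two boxes are piled square (385,285) and the tin is in the tray (382,140). Next is box C.

Call:
jog_arm:
  increments:
    - [-40, -17, -20, 3.2, -0.5, -3.5, -1]
    - [-83, -35, -30, 6.5, -1, -7, -1]
    - [-126, -53, -36, 10, -1.6, -11, -1]
    - [-170, -71, -42, 13.5, -2.3, -15, -1]
    - [-215, -90, -46, 17, -3, -19, -1]
    - [-260, -109, -50, 21, -3.6, -23, -1]
    - [-305, -128, -55, 24.6, -4.2, -27, -1]
    - [-350, -146.6, -59.4, 28.2, -4.9, -30.8, -1]

```text
t: 38.95
eef_pos: [0.4586, -0.2998, 0.0601]
eef_rot: [-0.978, -2.278, -0.356]
wrist_force: [0.4, 0.2, 0.2]
gripper_width: 1.001
grip_force: 0.0
```

Call:
jog_arm:
  increments:
    - [0, 0, 0, 0, 0, 0, -1]
    - [0, 0, 0, 0, 0, 0, -1]
    - [0, 0, 0, 0, 0, 0, -1]
    - [0, 0, 0, 0, 0, 0, -1]
    - [0, 0, 0, 0, 0, 0, -1]
    - [0, 0, 0, 0, 0, 0, -1]
    - [0, 0, 0, 0, 0, 0, -1]
    - [0, 0, 0, 0, 0, 0, -1]

```text
t: 39.75
eef_pos: [0.4592, -0.2986, 0.0619]
eef_rot: [-0.983, -2.276, -0.357]
wrist_force: [0.4, -0.3, 0.5]
gripper_width: 1.005
grip_force: 0.0
```

```bash
echo '{"c":[437.6,-275.6],"h":-46.8,"fl1":1,"S":[510,-40],"phi1":-90,"fl2":1,"phi3":-88.4,"z":152}' > job.json; python3 nx.py hover1 grasp1; python3 - <<'E'
from boxes import *
boxes(.125,.14,.132,(.54,.66,.08,.22)); p=boxes()
p,d=snapshot("scene"); P=pts('scene',d);z=P[...,2]
m=(z>.036)&(z<.044)&(abs(P[...,0]-.44)<.06)&(abs(P[...,1]+.276)<.06)
print("scene",m.sum(),cv2.minAreaRect((P[m][:,:2]*1000).astype(np.float32)))
E
```

```text
t 39.75 w 1.005 grip 0.0
hover1   shift [-0.2  0.   1.4] turn [-0.   0.1  0.1] rows 2 jmax/row 0.00 ok q [-0.76  0.8   1.2   0.04  1.83 -1.51]
grasp1   shift [ 0. -0. 70.] turn [0. 0. 0.] rows 2 jmax/row 0.07 ok q [-0.75  0.8   1.34  0.04  1.7  -1.52]
top [593.9 152.1] [55.1 56. ] ang 89.9 zmed 0.1316 n 460
top [ 724.2 -388.8] [56.3 51.8] ang 86.8 zmed 0.0354 n 207
top [ 440.4 -274.1] [49.6 55.1] ang 43.5 zmed 0.0391 n 349
scene 0 ((0.0, 0.0), (0.0, 0.0), 0.0)
```

Call:
jog_arm:
  increments:
    - [0, 0, 4, 0, 0, 0, -1]
    - [0, 0, 23, 0, 0, 0, -1]
    - [0, 0, 43, 0, 0, 0, -1]
    - [0, 0, 60, 0, 0, 0, -1]
    - [0, 0, 69, 0, 0, 0, -1]
    - [0, 0, 71, 0, 0, 0, -1]
    - [0, 0, 71, 0, 0, 0, -1]
    - [0, 0, 71, 0, 0, 0, -1]

```text
t: 40.7
eef_pos: [0.4288, -0.2664, 0.0079]
eef_rot: [-0.984, -2.278, -0.357]
wrist_force: [-0.0, 0.5, 0.3]
gripper_width: 1.0
grip_force: 0.0
```

Call:
jog_arm:
  increments:
    - [0, 0, 0, 0, 0, 0, 1]
    - [0, 0, 0, 0, 0, 0, 1]
    - [0, 0, 0, 0, 0, 0, 1]
    - [0, 0, 0, 0, 0, 0, 1]
    - [0, 0, 0, 0, 0, 0, 1]
    - [0, 0, 0, 0, 0, 0, 1]
    - [0, 0, 0, 0, 0, 0, 1]
    - [0, 0, 0, 0, 0, 0, 1]

```text
t: 41.5
eef_pos: [0.4285, -0.2663, 0.0078]
eef_rot: [-0.984, -2.278, -0.356]
wrist_force: [1.8, -3.4, 4.5]
gripper_width: 0.651
grip_force: 53.3
```

```bash
python3 g1.py; python3 nx.py lift1 overS setS
```

```text
[[ -0.77  -0.    -0.64 -13.06]
 [ -0.     1.    -0.    -0.27]
 [  0.64   0.    -0.77 -12.17]]
t 41.5 w 0.651 grip 53.3
lift1    shift [ 44.8   0.3 -53.8] turn [0. 0. 0.] rows 2 jmax/row 0.05 ok q [-0.75  0.7   1.34  0.04  1.79 -1.51]
overS    shift [ 68.5 205.9  73.9] turn [  4.5 -85.3  47.6] rows 13 jmax/row 0.24 ok q [ 0.2   0.54  1.77 -0.92  1.25  0.7 ]
setS     shift [38.   0.1 31.7] turn [0. 0. 0.] rows 2 jmax/row 0.05 ok q [ 0.2   0.63  1.77 -0.94  1.19  0.78]
```

Call:
jog_arm:
  increments:
    - [11, 0, -13.5, 0, 0, 0, 1]
    - [22.5, 0, -27, 0, 0, 0, 1]
    - [34, 0, -40, 0, 0, 0, 1]
    - [45, 0, -53.6, 0, 0, 0, 1]
    - [45, 0, -53.6, 0, 0, 0, 1]
    - [45, 0, -53.6, 0, 0, 0, 1]
    - [45, 0, -53.6, 0, 0, 0, 1]
    - [45, 0, -53.6, 0, 0, 0, 1]

```text
t: 42.3
eef_pos: [0.4272, -0.2649, 0.0764]
eef_rot: [-0.982, -2.274, -0.358]
wrist_force: [0.1, 0.0, -2.0]
gripper_width: 0.651
grip_force: 53.0
```

Call:
jog_arm:
  increments:
    - [5, 14.7, 5.3, 0.3, -6.1, 3.4, 1]
    - [10, 29.5, 10.6, 0.6, -12.2, 6.8, 1]
    - [14.7, 44, 16, 1, -18.3, 10.2, 1]
    - [19.6, 59, 21, 1.3, -24.4, 13.6, 1]
    - [24.5, 73.5, 26.5, 1.6, -30.5, 17, 1]
    - [29.5, 88, 32, 1.9, -36.6, 20.4, 1]
    - [34.5, 103, 37, 2.2, -42.7, 23.8, 1]
    - [39, 118, 42, 2.6, -48.7, 27.2, 1]

```text
t: 43.1
eef_pos: [0.4742, -0.1424, 0.07]
eef_rot: [1.766, 2.477, -0.379]
wrist_force: [-0.2, -0.1, -2.2]
gripper_width: 0.654
grip_force: 53.2
```

```bash
python3 nx.py overS setS
```

```text
t 43.1 w 0.654 grip 53.2
overS    shift [ 72.1  62.1 -19.9] turn [  1.8 -36.5  20.3] rows 6 jmax/row 0.22 ok q [ 0.2   0.54  1.77 -0.92  1.25  0.7 ]
setS     shift [38.   0.1 31.7] turn [0. 0. 0.] rows 2 jmax/row 0.05 ok q [ 0.2   0.63  1.77 -0.94  1.19  0.78]
```

Call:
jog_arm:
  increments:
    - [10, 9, -2, 0.3, -5.2, 2.9, 1]
    - [20, 18, -5, 0.5, -10.4, 5.8, 1]
    - [31, 27, -8, 0.8, -15.6, 8.7, 1]
    - [41, 35, -11, 1, -20.9, 11.6, 1]
    - [51, 44, -14, 1.3, -26, 14.5, 1]
    - [61, 53, -17, 1.5, -31.3, 17.4, 1]
    - [72, 62, -20, 1.8, -36.5, 20.3, 1]
    - [72, 62, -20, 1.8, -36.5, 20.3, 1]

```text
t: 43.9
eef_pos: [0.5093, -0.0503, 0.0621]
eef_rot: [1.693, 1.712, -0.8]
wrist_force: [-0.7, 0.6, -2.1]
gripper_width: 0.646
grip_force: 53.3
```

Call:
jog_arm:
  increments:
    - [0, 0, 0, 0, 0, 0, 1]
    - [0, 0, 0, 0, 0, 0, 1]
    - [0, 0, 0, 0, 0, 0, 1]
    - [0, 0, 0, 0, 0, 0, 1]
    - [0, 0, 0, 0, 0, 0, 1]
    - [0, 0, 0, 0, 0, 0, 1]
    - [0, 0, 0, 0, 0, 0, 1]
    - [0, 0, 0, 0, 0, 0, 1]

```text
t: 44.7
eef_pos: [0.5102, -0.053, 0.0654]
eef_rot: [1.698, 1.706, -0.796]
wrist_force: [-0.4, -0.0, -1.7]
gripper_width: 0.65
grip_force: 53.3
```

```bash
python3 nx.py setS
```

```text
t 44.7 w 0.65 grip 53.3
setS     shift [38.8 -0.1 31.4] turn [ 0.1 -0.2  0.2] rows 2 jmax/row 0.05 ok q [ 0.2   0.63  1.77 -0.94  1.19  0.78]
```

Call:
jog_arm:
  increments:
    - [11, 0, 9, 0, -0.2, 0.2, 1]
    - [22, 0, 17, 0, -0.2, 0.2, 1]
    - [31, 0, 25, 0, -0.2, 0.2, 1]
    - [37, 0, 29.5, 0, -0.2, 0.2, 1]
    - [38.5, 0, 31, 0, -0.2, 0.2, 1]
    - [38.5, 0, 31, 0, -0.2, 0.2, 1]
    - [38.5, 0, 31, 0, -0.2, 0.2, 1]
    - [38.5, 0, 31, 0, -0.2, 0.2, 1]

```text
t: 45.5
eef_pos: [0.5106, -0.0519, 0.0163]
eef_rot: [1.698, 1.7, -0.796]
wrist_force: [0.4, 0.5, -1.9]
gripper_width: 0.651
grip_force: 53.2
```

```bash
python3 nx.py setS
```

```text
t 45.5 w 0.651 grip 53.2
setS     shift [ 0.5 -0.6  0.8] turn [ 0.1  0.  -0.1] rows 2 jmax/row 0.00 ok q [ 0.2   0.63  1.77 -0.94  1.19  0.78]
```

Call:
jog_arm:
  increments:
    - [1.2, -0.5, 1.2, 0, 0, 0, 1]
    - [1.2, -0.5, 1.2, 0, 0, 0, 1]
    - [1.2, -0.5, 1.2, 0, 0, 0, 0.2]
    - [1.2, -0.5, 1.2, 0, 0, 0, -1]
    - [1.2, -0.5, 1.2, 0, 0, 0, -1]
    - [1.2, -0.5, 1.2, 0, 0, 0, -1]
    - [1.2, -0.5, -9, 0, 0, 0, -1]
    - [1.2, -0.5, -30, 0, 0, 0, -1]

```text
t: 46.3
eef_pos: [0.5083, -0.0285, 0.0338]
eef_rot: [1.699, 1.7, -0.801]
wrist_force: [-0.2, 0.3, 0.1]
gripper_width: 1.003
grip_force: 0.0
```

Call:
jog_arm:
  increments:
    - [0, 0, -20, 0, 0, 0, -1]
    - [0, 0, -40, 0, 0, 0, -1]
    - [0, 0, -40, 0, 0, 0, -1]
    - [0, 0, -40, 0, 0, 0, -1]
    - [0, 0, -40, 0, 0, 0, -1]
    - [0, 0, -40, 0, 0, 0, -1]
    - [0, 0, -40, 0, 0, 0, -1]
    - [0, 0, -40, 0, 0, 0, -1]

```text
t: 47.1
eef_pos: [0.5092, 0.0021, 0.0593]
eef_rot: [1.698, 1.7, -0.798]
wrist_force: [0.2, -0.1, 0.6]
gripper_width: 0.997
grip_force: 0.0
```

```bash
python3 edge.py; python3 nx.py hover2 grasp2
```

```text
top [509.9 -40.1] [38.3 55. ] ang 89.1 zmed 0.0558 n 295
scene 248 ((512.5391235351562, -40.76958084106445), (46.25191879272461, 57.118064880371094), 88.15475463867188) 0.05973734431782329
t 47.2 w 1.004 grip 0.0
hover2   shift [-66.8   0.5  34.4] turn [-0.1 95.3  0. ] rows 12 jmax/row 0.18 ok q [-0.66  0.52  1.66  0.59  1.52 -0.87]
grasp2   shift [-21.2  -0.   81.2] turn [0. 0. 0.] rows 2 jmax/row 0.07 ok q [-0.61  0.62  1.71  0.64  1.37 -0.92]
```

Call:
jog_arm:
  increments:
    - [-5.6, 0, 0, 0, 7.9, 0, -1]
    - [-11.2, 0, 2, 0, 15.8, 0, -1]
    - [-16.8, 0, 5, 0, 23.7, 0, -1]
    - [-22.4, 0, 8, 0, 31.7, 0, -1]
    - [-28, 0, 11, 0, 39.6, 0, -1]
    - [-33.5, 0.4, 14, 0, 47.5, 0, -1]
    - [-39, 0.4, 17, 0, 55.4, 0, -1]
    - [-44.7, 0.4, 20, 0, 63.4, 0, -1]

```text
t: 48.0
eef_pos: [0.5107, -0.042, 0.0828]
eef_rot: [-2.097, -2.1, -0.25]
wrist_force: [0.3, -0.9, -0.4]
gripper_width: 1.003
grip_force: 0.0
```

```bash
echo '{"c":[437.6,-275.6],"h":-46.8,"fl1":1,"S":[510,-40],"se":[509.8,-41],"phi1":-90,"fl2":1,"phi3":-88.4,"z":152}' > job.json;  python3 nx.py hover2 grasp2
```

```text
t 48.0 w 1.003 grip 0.0
hover2   shift [-23.8  -1.  -11.9] turn [ 0.1 31.6  0.2] rows 4 jmax/row 0.13 ok q [-0.67  0.52  1.66  0.59  1.52 -0.87]
grasp2   shift [-21.2  -0.   81.2] turn [0. 0. 0.] rows 2 jmax/row 0.07 ok q [-0.61  0.62  1.71  0.63  1.37 -0.92]
```

Call:
jog_arm:
  increments:
    - [-6, -0.3, -4, 0, 8, 0, -1]
    - [-12, -0.6, -8, 0, 16, 0, -1]
    - [-18, -1, -10, 0, 24, 0, -1]
    - [-23.5, -1, -12, 0, 31.6, 0.2, -1]
    - [-23.5, -1, -12, 0, 31.6, 0.2, -1]
    - [-23.5, -1, -12, 0, 31.6, 0.2, -1]
    - [-23.5, -1, -12, 0, 31.6, 0.2, -1]
    - [-23.5, -1, -12, 0, 31.6, 0.2, -1]

```text
t: 48.8
eef_pos: [0.5093, -0.0659, 0.0886]
eef_rot: [-1.764, -1.764, -0.723]
wrist_force: [0.5, 0.1, -0.1]
gripper_width: 0.998
grip_force: 0.0
```

```bash
python3 nx.py grasp2
```

```text
t 48.8 w 0.998 grip 0.0
grasp2   shift [-21.9   0.6  79.7] turn [-0.   0.4 -0. ] rows 2 jmax/row 0.07 ok q [-0.61  0.62  1.71  0.63  1.37 -0.92]
```

Call:
jog_arm:
  increments:
    - [-22, 0.6, 5, 0, 0.4, 0, -1]
    - [-22, 0.6, 28, 0, 0.4, 0, -1]
    - [-22, 0.6, 50, 0, 0.4, 0, -1]
    - [-22, 0.6, 68, 0, 0.4, 0, -1]
    - [-22, 0.6, 78, 0, 0.4, 0, -1]
    - [-22, 0.6, 80, 0, 0.4, 0, -1]
    - [-22, 0.6, 80, 0, 0.4, 0, -1]
    - [-22, 0.6, 80, 0, 0.4, 0, -1]

```text
t: 49.6
eef_pos: [0.5104, -0.027, 0.0161]
eef_rot: [-1.761, -1.758, -0.73]
wrist_force: [0.1, 0.1, 0.1]
gripper_width: 1.001
grip_force: 0.0
```

Call:
jog_arm:
  increments:
    - [0, 0, 0, 0, 0, 0, 1]
    - [0, 0, 0, 0, 0, 0, 1]
    - [0, 0, 0, 0, 0, 0, 1]
    - [0, 0, 0, 0, 0, 0, 1]
    - [0, 0, 0, 0, 0, 0, 1]
    - [0, 0, 0, 0, 0, 0, 1]
    - [0, 0, 0, 0, 0, 0, 1]
    - [0, 0, 0, 0, 0, 0, 1]

```text
t: 50.4
eef_pos: [0.5101, -0.0269, 0.0159]
eef_rot: [-1.761, -1.756, -0.73]
wrist_force: [-1.1, -4.3, 5.0]
gripper_width: 0.649
grip_force: 53.4
```

```bash
sed -i 's/^OUT=.*; YAW/OUT=(594.0,152.3); YAW/' plan.py; python3 g2.py; python3 nx.py lift2 overP place
python3 -c "
from boxes import *
boxes(.125,.14,.132,(.54,.66,.08,.22))"
```

```text
[[  0.71  -0.    -0.71 -12.14]
 [  0.     1.     0.     0.26]
 [  0.71  -0.     0.71  14.09]]
t 50.4 w 0.649 grip 53.4
lift2    shift [ 77.9  -0.4 -77.6] turn [0. 0. 0.] rows 3 jmax/row 0.07 ok q [-0.61  0.43  1.71  0.62  1.53 -0.8 ]
overP    shift [169.2  84.1  67.6] turn [ -0.2 -90.   -1.8] rows 12 jmax/row 0.15 ok q [ 0.43  0.56  1.33 -0.71  1.61  0.51]
place    shift [42.  -0.1 42.2] turn [0. 0. 0.] rows 2 jmax/row 0.04 ok q [ 0.43  0.63  1.36 -0.71  1.53  0.57]
top [594.  152.1] [56.1 54.9] ang 0.2 zmed 0.1318 n 452
```

Call:
jog_arm:
  increments:
    - [15, 0, -15, 0, 0, 0, 1]
    - [35, 0, -35, 0, 0, 0, 1]
    - [58, 0, -58, 0, 0, 0, 1]
    - [80, 0, -80, 0, 0, 0, 1]
    - [102, 0, -102, 0, 0, 0, 1]
    - [120, 0, -120, 0, 0, 0, 1]
    - [125, 0, -125, 0, 0, 0, 1]
    - [125, 0, -125, 0, 0, 0, 1]

```text
t: 51.25
eef_pos: [0.5101, -0.0269, 0.1921]
eef_rot: [-1.761, -1.757, -0.729]
wrist_force: [-0.1, 0.4, -2.1]
gripper_width: 0.648
grip_force: 53.2
```

```bash
python3 nx.py overP place
```

```text
t 51.25 w 0.648 grip 53.2
overP    shift [122.3  83.9 114.1] turn [ -0.2 -89.9  -1.8] rows 12 jmax/row 0.14 ok q [ 0.43  0.56  1.33 -0.71  1.61  0.51]
place    shift [42.  -0.1 42.2] turn [0. 0. 0.] rows 2 jmax/row 0.04 ok q [ 0.43  0.63  1.36 -0.71  1.53  0.57]
```

Call:
jog_arm:
  increments:
    - [10, 7, 9.5, 0, -7.5, -0.1, 1]
    - [20, 14, 19, 0, -15, -0.3, 1]
    - [30.5, 21, 28.5, 0, -22.5, -0.4, 1]
    - [41, 28, 38, 0, -30, -0.6, 1]
    - [51, 35, 47.5, 0, -37.5, -0.7, 1]
    - [61, 42, 57, 0, -45, -0.9, 1]
    - [71, 49, 66.5, 0, -52.5, -1, 1]
    - [81.5, 56, 76, 0, -60, -1.2, 1]

```text
t: 52.05
eef_pos: [0.5654, 0.0852, 0.1943]
eef_rot: [2.06, 2.098, -0.273]
wrist_force: [-0.2, 0.1, -2.7]
gripper_width: 0.648
grip_force: 53.1
```

```bash
python3 nx.py overP place
```

```text
t 52.05 w 0.648 grip 53.1
overP    shift [ 51.6  30.  -17.7] turn [ -0.3 -29.7  -0.4] rows 4 jmax/row 0.12 ok q [ 0.43  0.56  1.33 -0.71  1.61  0.51]
place    shift [42.  -0.1 42.2] turn [0. 0. 0.] rows 2 jmax/row 0.04 ok q [ 0.43  0.63  1.36 -0.71  1.53  0.57]
```

Call:
jog_arm:
  increments:
    - [13, 7.5, -5, 0, -7.5, 0, 1]
    - [26, 15, -10, 0, -15, 0, 1]
    - [39, 23, -14, -0.2, -22.4, -0.2, 1]
    - [51.6, 30, -17.7, -0.3, -29.7, -0.4, 1]
    - [51.6, 30, -17.7, -0.3, -29.7, -0.4, 1]
    - [51.6, 30, -17.7, -0.3, -29.7, -0.4, 1]
    - [51.6, 30, -17.7, -0.3, -29.7, -0.4, 1]
    - [51.6, 30, -17.7, -0.3, -29.7, -0.4, 1]

```text
t: 52.85
eef_pos: [0.5954, 0.1381, 0.2011]
eef_rot: [1.742, 1.78, -0.707]
wrist_force: [-0.0, 0.0, -2.1]
gripper_width: 0.65
grip_force: 53.2
```

```bash
python3 nx.py place
```

```text
t 52.85 w 0.65 grip 53.2
place    shift [45.4 -1.4 43.2] turn [ 0.  -0.4 -0.2] rows 2 jmax/row 0.04 ok q [ 0.43  0.63  1.36 -0.71  1.53  0.57]
```

Call:
jog_arm:
  increments:
    - [12, -1.4, 11, 0, -0.4, -0.2, 1]
    - [24, -1.4, 22, 0, -0.4, -0.2, 1]
    - [34, -1.4, 32, 0, -0.4, -0.2, 1]
    - [40, -1.4, 38, 0, -0.4, -0.2, 1]
    - [41.5, -1.4, 39.5, 0, -0.4, -0.2, 1]
    - [41.5, -1.4, 39.5, 0, -0.4, -0.2, 1]
    - [41.5, -1.4, 39.5, 0, -0.4, -0.2, 1]
    - [41.5, -1.4, 39.5, 0, -0.4, -0.2, 1]

```text
t: 53.65
eef_pos: [0.5946, 0.1415, 0.1438]
eef_rot: [1.732, 1.78, -0.713]
wrist_force: [0.1, 0.3, -1.1]
gripper_width: 0.649
grip_force: 53.2
```

```bash
python3 nx.py place
```

```text
t 53.65 w 0.649 grip 53.2
place    shift [ 2.8 -0.3  4.8] turn [0.1 0.  0. ] rows 2 jmax/row 0.00 ok q [ 0.43  0.63  1.36 -0.71  1.53  0.57]
```

Call:
jog_arm:
  increments:
    - [1.4, -0.3, 2.4, 0, 0, 0, 1]
    - [2.4, -0.3, 4.2, 0, 0, 0, 1]
    - [3.2, -0.3, 5.2, 0, 0, 0, 1]
    - [3.2, -0.3, 5.2, 0, 0, 0, 1]
    - [3.2, -0.3, 5.2, 0, 0, 0, 1]
    - [3.2, -0.3, 5.2, 0, 0, 0, 1]
    - [3.2, -0.3, 5.2, 0, 0, 0, 1]
    - [3.2, -0.3, 5.2, 0, 0, 0, 1]

```text
t: 54.45
eef_pos: [0.5941, 0.1403, 0.1393]
eef_rot: [1.732, 1.779, -0.714]
wrist_force: [-2.1, 2.7, 5.4]
gripper_width: 0.653
grip_force: 54.0
```

```bash
python3 nx.py place
```

```text
t 54.45 w 0.653 grip 54.0
place    shift [0.5 0.2 0.7] turn [ 0.1  0.1 -0. ] rows 2 jmax/row 0.00 ok q [ 0.43  0.63  1.36 -0.71  1.53  0.57]
```

In contact at about 5 N. Releasing and backing off.

Call:
jog_arm:
  increments:
    - [0, 0, 0, 0, 0, 0, 0.3]
    - [0, 0, 0, 0, 0, 0, -0.5]
    - [0, 0, 0, 0, 0, 0, -1]
    - [0, 0, 0, 0, 0, 0, -1]
    - [0, 0, -10, 0, 0, 0, -1]
    - [0, 0, -35, 0, 0, 0, -1]
    - [0, 0, -65, 0, 0, 0, -1]
    - [0, 0, -100, 0, 0, 0, -1]

```text
t: 55.25
eef_pos: [0.5911, 0.2108, 0.208]
eef_rot: [1.732, 1.781, -0.718]
wrist_force: [1.0, 0.6, 0.8]
gripper_width: 1.002
grip_force: 0.0
```

Call:
jog_arm:
  increments:
    - [0, 0, -40, 0, 0, 0, -1]
    - [0, 0, -80, 0, 0, 0, -1]
    - [0, 0, -100, 0, 0, 0, -1]
    - [0, 0, -100, 0, 0, 0, -1]
    - [0, 0, -100, 0, 0, 0, -1]
    - [0, 0, -100, 0, 0, 0, -1]
    - [0, 0, -100, 0, 0, 0, -1]
    - [0, 0, -100, 0, 0, 0, -1]

```text
t: 56.05
eef_pos: [0.5893, 0.28, 0.2773]
eef_rot: [1.732, 1.78, -0.718]
wrist_force: [0.1, -0.0, -0.5]
gripper_width: 1.0
grip_force: 0.0
```

```bash
rm -f g1.npy g2.npy; python3 - <<'E'
from plan import *; from boxes import *
o=env.get_obs(); print(o["t"],o["eef_pos"],o["joint_positions"].round(2))
p=boxes(.165,.18,.172,(.5,.68,.06,.24))
s,d=snapshot("scene"); a=cv2.resize(s[90:230,210:350],None,fx=3.5,fy=3.5)[:,:,::-1]
b=cv2.resize(p[150:255,170:240],(327,490))[:,:,::-1]
cv2.imwrite("pics/s7.png",np.hstack([a,b]))
P=pts("top",snapshot("top")[1]); z=P[...,2]; m=(z>.074)&(z<.09)&(P[...,0]>.42)&(P[...,0]<.51)&(P[...,1]>.1)&(P[...,1]<.2)
r=cv2.minAreaRect((P[m][:,:2]*1000).astype(np.float32)); print("knob",m.sum(),r)
E
```

```text
56.05 [0.58928226 0.27998229 0.27733595] [ 0.6   0.66  1.01 -0.68  1.89  0.49]
top [594.  153.4] [56.  56.5] ang 89.9 zmed 0.1715 n 494
knob 71 ((462.0807800292969, 148.8894500732422), (10.826741218566895, 42.84782791137695), 62.88127517700195)
```

View pics/s7.png

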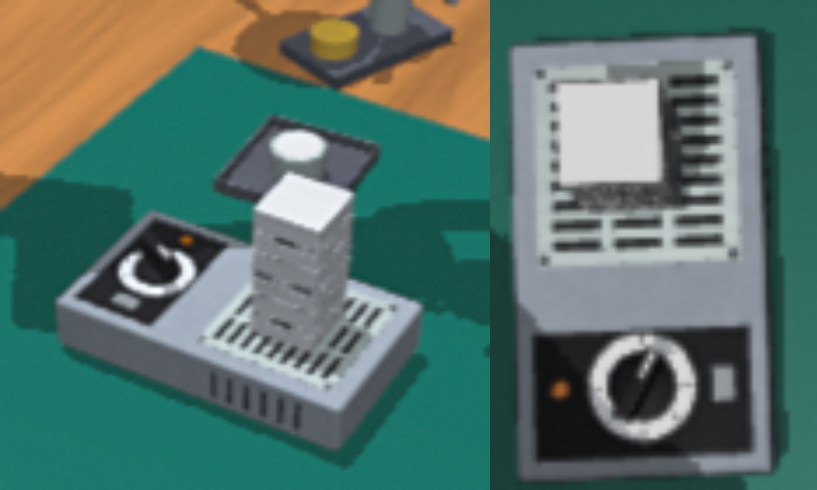

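The pile of three is square and centred at (594,153.4), top at 171.5 mm. The tin is in the tray. Next is the knob, whose bar lies at azimuth -27° and centres on (462,148.7).

```bash
python3 - <<'E'
from plan import *
M0,q0=cur()
D=T(frame(-27.1,0,1),[462,148.6,205])
path([("now",M0),("above",D),("down",off(D,[0,0,-142])),]+[("r%d"%i,T(frame(-27.1-a,0,1),[462,148.6,63])) for i,a in enumerate((90,180,200))],q0)
E
```

```text
above    shift [ -39.2 -131.2  142.3] turn [-24.   40.6 -58. ] rows 10 jmax/row 0.19 ok q [ 0.13  0.04  1.79 -0.    1.32 -0.97]
down     shift [  0.   0. 142.] turn [0. 0. 0.] rows 3 jmax/row 0.10 ok q [ 0.13  0.23  1.9  -0.    1.01 -0.97]
r0       shift [0. 0. 0.] turn [ 0.  0. 90.] rows 12 jmax/row 0.13 ok q [ 0.13  0.23  1.9  -0.    1.01  0.61]
r1       shift [0. 0. 0.] turn [ 0.  0. 90.] rows 12 jmax/row 0.13 ok q [0.13 0.23 1.9  0.   1.01 2.18]
r2       shift [0. 0. 0.] turn [ 0.  0. 20.] rows 3 jmax/row 0.12 ok q [0.13 0.23 1.9  0.   1.01 2.53]
```

Call:
jog_arm:
  increments:
    - [-3, -11, 12, -2, 3.4, -4.8, -1]
    - [-6.5, -22, 24, -4, 6.8, -9.7, -1]
    - [-10, -33, 35.5, -6, 10.2, -14.5, -1]
    - [-13, -44, 47.5, -8, 13.5, -19.3, -1]
    - [-16, -55, 59, -10, 17, -24.2, -1]
    - [-19.5, -65.5, 71, -12, 20.3, -29, -1]
    - [-23, -76.5, 83, -14, 23.7, -33.8, -1]
    - [-26, -87.5, 95, -16, 27, -38.7, -1]

```text
t: 57.0
eef_pos: [0.504, 0.1927, 0.2298]
eef_rot: [1.153, 2.697, -0.276]
wrist_force: [0.2, -0.8, -0.1]
gripper_width: 1.004
grip_force: 0.0
```

```bash
python3 - <<'E'
from plan import *
M0,q0=cur(); D=T(frame(-27.1,0,1),[462,148.6,150]); path([("now",M0),("above",D)],q0)
E
```

```text
above    shift [ 18.  -53.   83.3] turn [ -7.8  13.5 -19.1] rows 4 jmax/row 0.17 ok q [ 0.13  0.1   1.84 -0.    1.2  -0.97]
```

Call:
jog_arm:
  increments:
    - [4, -13, 15, -2, 3.4, -4.8, -0.5]
    - [9, -27, 34, -4, 6.8, -9.6, 0]
    - [13.5, -40, 55, -6, 10, -14.3, 0]
    - [18, -53, 75, -7.8, 13.5, -19.1, 0]
    - [18, -53, 83, -7.8, 13.5, -19.1, 0]
    - [18, -53, 83, -7.8, 13.5, -19.1, 0]
    - [18, -53, 83, -7.8, 13.5, -19.1, 0]
    - [18, -53, 83, -7.8, 13.5, -19.1, 0]

```text
t: 57.8
eef_pos: [0.4635, 0.1501, 0.1512]
eef_rot: [0.739, 3.05, -0.003]
wrist_force: [0.2, -0.3, 0.5]
gripper_width: 0.499
grip_force: 0.0
```

```bash
python3 - <<'E'
from plan import *
M0,q0=cur(); D=T(frame(-27.1,0,1),[462,148.6,63]); path([("now",M0),("down",D)],q0)
E
```

```text
down     shift [ 0.9 -2.  88.2] turn [-0.1  0.2 -0.2] rows 2 jmax/row 0.10 ok q [ 0.13  0.23  1.9  -0.    1.01 -0.97]
```

Call:
jog_arm:
  increments:
    - [1, -2, 20, -0.1, 0.2, -0.2, 0]
    - [1, -2, 45, -0.1, 0.2, -0.2, 0]
    - [1, -2, 68, -0.1, 0.2, -0.2, 0]
    - [1, -2, 82, -0.1, 0.2, -0.2, 0]
    - [1, -2, 88, -0.1, 0.2, -0.2, 0]
    - [1, -2, 88, -0.1, 0.2, -0.2, 0]
    - [1, -2, 88, -0.1, 0.2, -0.2, 0]
    - [1, -2, 88, -0.1, 0.2, -0.2, 0]
  force: 60

```text
t: 58.6
eef_pos: [0.4618, 0.148, 0.0633]
eef_rot: [0.736, 3.054, 0.002]
wrist_force: [0.5, 0.1, -0.8]
gripper_width: 0.498
grip_force: 0.0
```

Call:
jog_arm:
  increments:
    - [0, 0, 0, 0, 0, 0, 1]
    - [0, 0, 0, 0, 0, 0, 1]
    - [0, 0, 0, 0, 0, 0, 1]
    - [0, 0, 0, 0, 0, 0, 1]
    - [0, 0, 0, 0, 0, 0, 1]
    - [0, 0, 0, 0, 0, 0, 1]
    - [0, 0, 0, 0, 0, 0, 1]
    - [0, 0, 0, 0, 0, 0, 1]

```text
t: 59.4
eef_pos: [0.4614, 0.1483, 0.0628]
eef_rot: [-0.736, -3.053, -0.003]
wrist_force: [-0.1, 4.4, 5.3]
gripper_width: 0.112
grip_force: 62.3
```

```bash
cat > st.py <<'E'
from h import *
o=log(); Rm=R.from_rotvec(o["eef_rot"]).as_matrix()
print("t",round(o["t"],2),"pos",(o["eef_pos"]*1000).round(1),"tool y az",np.degrees(np.arctan2(Rm[1,1],Rm[0,1])).round(1),"tz",Rm[2,2].round(4),"F",o["wrist_force"].round(1),"M",o["torque"].round(3),"w",round(o["gripper_width"],3),"grip",round(o["grip_force"],1),"j6",o["joint_positions"][5].round(2))
E
python3 st.py
```

```text
t 59.4 pos [461.4 148.3  62.8] tool y az 62.9 tz -1.0 F [-0.1  4.4  5.3] M [ 0.63   0.093 -0.09 ] w 0.112 grip 62.3 j6 -0.97
```

Call:
jog_arm:
  increments:
    - [0, 0, 0, 0, 0, 4, 1]
    - [0, 0, 0, 0, 0, 11, 1]
    - [0, 0, 0, 0, 0, 18, 1]
    - [0, 0, 0, 0, 0, 25, 1]
    - [0, 0, 0, 0, 0, 32, 1]
    - [0, 0, 0, 0, 0, 39, 1]
    - [0, 0, 0, 0, 0, 46, 1]
    - [0, 0, 0, 0, 0, 50, 1]

```text
t: 60.2
eef_pos: [0.4614, 0.1484, 0.0629]
eef_rot: [-1.961, -2.452, -0.002]
wrist_force: [0.1, 3.8, 6.0]
gripper_width: 0.107
grip_force: 62.3
```

```bash
python3 st.py; python3 -c "
from h import *
p,d=snapshot('scene'); cv2.imwrite('pics/k1.png',cv2.resize(p[80:230,200:350],None,fx=4,fy=4)[:,:,::-1])"
```

```text
t 60.2 pos [461.4 148.4  62.9] tool y az 12.7 tz -1.0 F [0.1 3.8 6. ] M [0.709 0.082 0.109] w 0.107 grip 62.3 j6 -0.09
```

View pics/k1.png

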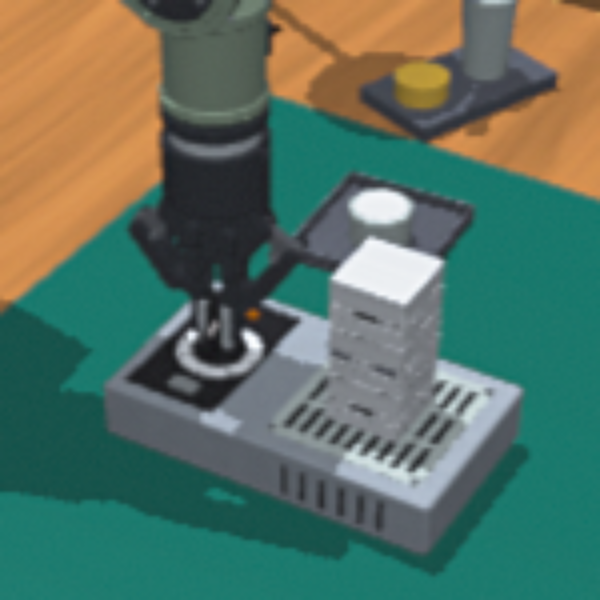

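The fingers hold the knob bar (215,325) and it turns, with a resisting moment of about 0.1 N m. Continuing.

Call:
jog_arm:
  increments:
    - [0, 0, 0, 0, 0, 7, 1]
    - [0, 0, 0, 0, 0, 14, 1]
    - [0, 0, 0, 0, 0, 21, 1]
    - [0, 0, 0, 0, 0, 28, 1]
    - [0, 0, 0, 0, 0, 35, 1]
    - [0, 0, 0, 0, 0, 42, 1]
    - [0, 0, 0, 0, 0, 49, 1]
    - [0, 0, 0, 0, 0, 56, 1]

```text
t: 61.05
eef_pos: [0.4615, 0.1484, 0.0629]
eef_rot: [-2.883, -1.243, -0.001]
wrist_force: [-0.2, 4.2, 5.2]
gripper_width: 0.112
grip_force: 62.3
```

Call:
jog_arm:
  increments:
    - [0, 0, 0, 0, 0, 7, 1]
    - [0, 0, 0, 0, 0, 14, 1]
    - [0, 0, 0, 0, 0, 21, 1]
    - [0, 0, 0, 0, 0, 28, 1]
    - [0, 0, 0, 0, 0, 35, 1]
    - [0, 0, 0, 0, 0, 42, 1]
    - [0, 0, 0, 0, 0, 49, 1]
    - [0, 0, 0, 0, 0, 56, 1]

```text
t: 61.85
eef_pos: [0.4616, 0.1483, 0.0629]
eef_rot: [-3.129, 0.256, 0.0]
wrist_force: [0.1, 4.3, 4.7]
gripper_width: 0.113
grip_force: 62.3
```

Call:
jog_arm:
  increments:
    - [0, 0, 0, 0, 0, 6, 1]
    - [0, 0, 0, 0, 0, 12, 1]
    - [0, 0, 0, 0, 0, 18, 1]
    - [0, 0, 0, 0, 0, 24, 1]
    - [0, 0, 0, 0, 0, 28, 1]
    - [0, 0, 0, 0, 0, 28, 1]
    - [0, 0, 0, 0, 0, 28, 1]
    - [0, 0, 0, 0, 0, 28, 1]

```text
t: 62.65
eef_pos: [0.4615, 0.1483, 0.0629]
eef_rot: [-2.977, 0.999, 0.001]
wrist_force: [-0.2, 3.4, 4.0]
gripper_width: 0.115
grip_force: 62.3
```

```bash
python3 st.py
```

```text
t 62.65 pos [461.5 148.3  62.9] tool y az -127.1 tz -1.0 F [-0.2  3.4  4. ] M [ 0.694 -0.087 -0.021] w 0.115 grip 62.3 j6 2.35
```

Call:
jog_arm:
  increments:
    - [0, 0, 0, 0, 0, 0, 0]
    - [0, 0, 0, 0, 0, 0, 0]
    - [0, 0, 0, 0, 0, 0, 0]
    - [0, 0, 0, 0, 0, 0, 0]
    - [0, 0, -12, 0, 0, 0, 0]
    - [0, 0, -30, 0, 0, 0, 0]
    - [0, 0, -40, 0, 0, 0, 0]
    - [0, 0, -40, 0, 0, 0, 0]

```text
t: 63.45
eef_pos: [0.4626, 0.1478, 0.1044]
eef_rot: [-2.977, 0.999, -0.003]
wrist_force: [0.7, 0.6, 0.6]
gripper_width: 0.5
grip_force: 0.0
```

Call:
jog_arm:
  increments:
    - [0, 0, 0, 0, 0, -8, 0]
    - [0, 0, 0, 0, 0, -16, 0]
    - [0, 0, 0, 0, 0, -24, 0]
    - [0, 0, 0, 0, 0, -32, 0]
    - [0, 0, 0, 0, 0, -40, 0]
    - [0, 0, 0, 0, 0, -48, 0]
    - [0, 0, 0, 0, 0, -56, 0]
    - [0, 0, 0, 0, 0, -64, 0]

```text
t: 64.25
eef_pos: [0.4602, 0.1475, 0.1015]
eef_rot: [-3.052, -0.739, 0.005]
wrist_force: [0.4, 0.2, -0.7]
gripper_width: 0.504
grip_force: 0.0
```

Call:
jog_arm:
  increments:
    - [0, 0, 0, 0, 0, -8, 0]
    - [0, 0, 0, 0, 0, -16, 0]
    - [0, 0, 0, 0, 0, -24, 0]
    - [0, 0, 0, 0, 0, -32, 0]
    - [0, 0, 0, 0, 0, -40, 0]
    - [0, 0, 0, 0, 0, -48, 0]
    - [0, 0, 0, 0, 0, -56, 0]
    - [0, 0, 0, 0, 0, -64, 0]

```text
t: 65.05
eef_pos: [0.4602, 0.1475, 0.1015]
eef_rot: [-2.196, -2.243, 0.003]
wrist_force: [0.6, -0.7, 1.7]
gripper_width: 0.504
grip_force: 0.0
```

Call:
jog_arm:
  increments:
    - [0, 0, 0, 0, 0, -8, 0]
    - [0, 0, 0, 0, 0, -16, 0]
    - [0, 0, 0, 0, 0, -24, 0]
    - [0, 0, 0, 0, 0, -32, 0]
    - [0, 0, 0, 0, 0, -40, 0]
    - [0, 0, 0, 0, 0, -48, 0]
    - [0, 0, 0, 0, 0, -52, 0]
    - [0, 0, 0, 0, 0, -52, 0]

```text
t: 65.85
eef_pos: [0.4602, 0.1475, 0.1016]
eef_rot: [-0.999, -2.975, 0.001]
wrist_force: [0.4, 0.3, 0.9]
gripper_width: 0.502
grip_force: 0.0
```

Call:
jog_arm:
  increments:
    - [0, 0, 0, 0, 0, 0, 0]
    - [0, 0, 0, 0, 0, 0, 0]
    - [0, 0, 0, 0, 0, 0, 0]
    - [0, 0, 0, 0, 0, 0, 0]
    - [0, 0, 0, 0, 0, 0, 0]
    - [0, 0, 0, 0, 0, 0, 0]
    - [0, 0, 0, 0, 0, 0, 0]
    - [0, 0, 0, 0, 0, 0, 0]

```text
t: 66.65
eef_pos: [0.4607, 0.1476, 0.102]
eef_rot: [-0.999, -2.976, 0.0]
wrist_force: [1.0, -0.4, -0.6]
gripper_width: 0.499
grip_force: 0.0
```

```bash
python3 st.py; python3 - <<'E'
from plan import *
M0,q0=cur(); D=T(frame(-37.1,0,1),[461.6,148.4,63]); path([("now",M0),("down",D)],q0)
E
```

```text
t 66.65 pos [460.7 147.6 102. ] tool y az 52.9 tz -1.0 F [ 1.  -0.4 -0.6] M [ 0.037 -0.051  0.005] w 0.499 grip 0.0 j6 -0.79
down     shift [-0.3  1.3 39. ] turn [-0.1 -0.1 -0. ] rows 2 jmax/row 0.04 ok q [ 0.13  0.23  1.9  -0.    1.01 -0.79]
```

Call:
jog_arm:
  increments:
    - [0, 1.3, 12, 0, 0, 0, 0]
    - [0, 1.3, 26, 0, 0, 0, 0]
    - [0, 1.3, 36, 0, 0, 0, 0]
    - [0, 1.3, 39, 0, 0, 0, 0]
    - [0, 1.3, 39, 0, 0, 0, 0]
    - [0, 1.3, 39, 0, 0, 0, 0]
    - [0, 1.3, 39, 0, 0, 0, 1]
    - [0, 1.3, 39, 0, 0, 0, 1]

```text
t: 67.45
eef_pos: [0.4619, 0.1487, 0.0636]
eef_rot: [-0.999, -2.977, -0.001]
wrist_force: [0.6, -0.0, -0.4]
gripper_width: 0.167
grip_force: 0.0
```

Call:
jog_arm:
  increments:
    - [0, 0, 0, 0, 0, 0, 1]
    - [0, 0, 0, 0, 0, 0, 1]
    - [0, 0, 0, 0, 0, 0, 1]
    - [0, 0, 0, 0, 0, 0, 1]
    - [0, 0, 0, 0, 0, 0, 1]
    - [0, 0, 0, 0, 0, 0, 1]
    - [0, 0, 0, 0, 0, 0, 1]
    - [0, 0, 0, 0, 0, 0, 1]

```text
t: 68.25
eef_pos: [0.4616, 0.1484, 0.0638]
eef_rot: [-0.999, -2.977, 0.001]
wrist_force: [-1.9, -2.5, 6.5]
gripper_width: 0.113
grip_force: 60.1
```

Call:
jog_arm:
  increments:
    - [0, 0, 0, 0, 0, 7, 1]
    - [0, 0, 0, 0, 0, 14, 1]
    - [0, 0, 0, 0, 0, 21, 1]
    - [0, 0, 0, 0, 0, 28, 1]
    - [0, 0, 0, 0, 0, 35, 1]
    - [0, 0, 0, 0, 0, 42, 1]
    - [0, 0, 0, 0, 0, 49, 1]
    - [0, 0, 0, 0, 0, 56, 1]

```text
t: 69.05
eef_pos: [0.4615, 0.1482, 0.0638]
eef_rot: [-2.282, -2.158, 0.003]
wrist_force: [-3.0, -1.3, 7.1]
gripper_width: 0.116
grip_force: 72.8
```

Call:
jog_arm:
  increments:
    - [0, 0, 0, 0, 0, 6, 1]
    - [0, 0, 0, 0, 0, 12, 1]
    - [0, 0, 0, 0, 0, 18, 1]
    - [0, 0, 0, 0, 0, 18, 1]
    - [0, 0, 0, 0, 0, 18, 1]
    - [0, 0, 0, 0, 0, 18, 1]
    - [0, 0, 0, 0, 0, 18, 1]
    - [0, 0, 0, 0, 0, 18, 1]

```text
t: 69.85
eef_pos: [0.4615, 0.1482, 0.0641]
eef_rot: [2.57, 1.801, -0.006]
wrist_force: [-3.6, -1.7, 8.5]
gripper_width: 0.111
grip_force: 192.7
```

```bash
python3 st.py
```

```text
t 69.85 pos [461.5 148.2  64.1] tool y az -20.0 tz -1.0 F [-3.6 -1.7  8.5] M [-0.029  0.514  5.018] w 0.111 grip 192.7 j6 0.49
```

Call:
jog_arm:
  increments:
    - [0, 0, 0, 0, 0, -2, 1]
    - [0, 0, 0, 0, 0, -4, 1]
    - [0, 0, 0, 0, 0, -6, 1]
    - [0, 0, 0, 0, 0, -8, 1]
    - [0, 0, 0, 0, 0, -10, 1]
    - [0, 0, 0, 0, 0, -10, 1]
    - [0, 0, 0, 0, 0, -10, 1]
    - [0, 0, 0, 0, 0, -10, 1]

```text
t: 70.65
eef_pos: [0.4615, 0.1483, 0.0639]
eef_rot: [2.413, 2.009, -0.005]
wrist_force: [-4.2, -0.7, 6.9]
gripper_width: 0.117
grip_force: 118.1
```

```bash
python3 st.py
```

```text
t 70.65 pos [461.5 148.3  63.9] tool y az -10.4 tz -1.0 F [-4.2 -0.7  6.9] M [-0.189  0.439  2.858] w 0.117 grip 118.1 j6 0.32
```

Call:
jog_arm:
  increments:
    - [0, 0, 0, 0, 0, -2, 1]
    - [0, 0, 0, 0, 0, -4, 1]
    - [0, 0, 0, 0, 0, -6, 1]
    - [0, 0, 0, 0, 0, -8, 1]
    - [0, 0, 0, 0, 0, -10, 1]
    - [0, 0, 0, 0, 0, -11, 1]
    - [0, 0, 0, 0, 0, -11, 1]
    - [0, 0, 0, 0, 0, -11, 1]

```text
t: 71.45
eef_pos: [0.4615, 0.1483, 0.0638]
eef_rot: [-2.22, -2.222, 0.003]
wrist_force: [-2.4, -1.6, 6.2]
gripper_width: 0.113
grip_force: 60.7
```

```bash
python3 st.py
```

```text
t 71.45 pos [461.5 148.3  63.8] tool y az 0.1 tz -1.0 F [-2.4 -1.6  6.2] M [-0.314  0.355  0.734] w 0.113 grip 60.7 j6 0.13
```

Residual torque is still holding the knob against its stop, so I'll open, lift clear and check.

Call:
jog_arm:
  increments:
    - [0, 0, 0, 0, 0, 0, 0]
    - [0, 0, 0, 0, 0, 0, 0]
    - [0, 0, 0, 0, 0, 0, 0]
    - [0, 0, 0, 0, 0, 0, 0]
    - [0, 0, -12, 0, 0, 0, 0]
    - [0, 0, -35, 0, 0, 0, 0]
    - [0, 0, -65, 0, 0, 0, 0]
    - [0, 0, -100, 0, 0, 0, 0]

```text
t: 72.25
eef_pos: [0.4607, 0.1485, 0.164]
eef_rot: [-2.221, -2.217, 0.004]
wrist_force: [0.2, -0.1, -0.4]
gripper_width: 0.5
grip_force: 0.0
```

Call:
jog_arm:
  increments:
    - [45, 0, -20, 0, 0, 0, 0]
    - [90, 0, -40, 0, 0, 0, 0]
    - [130, 0, -50, 0, 0, 0, 0]
    - [130, 0, -60, 0, 0, 0, 0]
    - [130, 0, -60, 0, 0, 0, 0]
    - [130, 0, -60, 0, 0, 0, 0]
    - [130, 0, -60, 0, 0, 0, 0]
    - [130, 0, -60, 0, 0, 0, 0]

```text
t: 73.05
eef_pos: [0.4616, 0.2772, 0.2223]
eef_rot: [-2.223, -2.216, 0.005]
wrist_force: [0.5, 0.2, -0.6]
gripper_width: 0.499
grip_force: 0.0
```

```bash
python3 st.py; python3 - <<'E'
from boxes import *
p=boxes(.165,.18,.172,(.5,.68,.06,.24)); boxes()
P=pts("top",snapshot("top")[1]); z=P[...,2]; m=(z>.074)&(z<.09)&(P[...,0]>.42)&(P[...,0]<.51)&(P[...,1]>.1)&(P[...,1]<.2)
print("knob",m.sum(),m.sum()>5 and cv2.minAreaRect((P[m][:,:2]*1000).astype(np.float32)))
s,d=snapshot("scene"); a=cv2.resize(s[90:230,210:350],None,fx=3,fy=3); b=cv2.resize(p[100:260,70:240],(370,348)); o=np.zeros((420,790,3),np.uint8); o[:,:420]=a; o[:348,420:]=b
cv2.imwrite("pics/f.png",o[:,:,::-1])
E
```

```text
t 73.05 pos [461.6 277.2 222.3] tool y az -0.2 tz -1.0 F [ 0.5  0.2 -0.6] M [-0.035  0.003  0.023] w 0.499 grip 0.0 j6 0.38
top [594.  153.4] [56.  56.5] ang 89.9 zmed 0.1717 n 492
top [ 724.  -388.2] [59.2 46.3] ang 89.0 zmed 0.0357 n 206
knob 73 ((462.10791015625, 148.9511260986328), (10.88996410369873, 43.22567367553711), 0.040432408452034)
```

View pics/f.png

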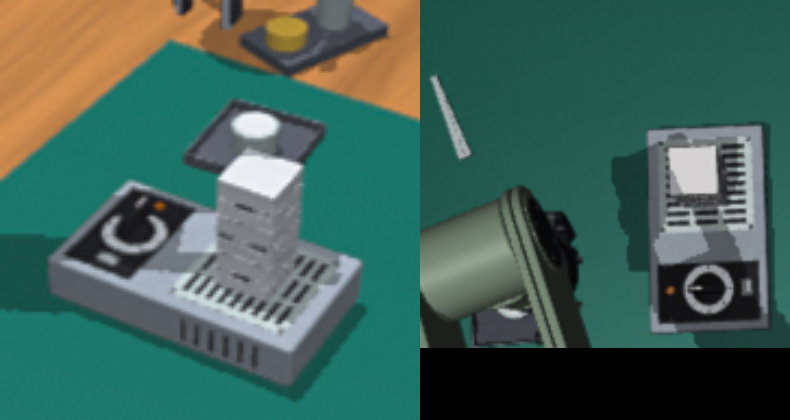

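The knob's mark now points left (690,287), its bar at 90°, about 243° on from where it started and hard against the stop. The three-box pile (262,225) and the tin (255,135) are in place, and the robot is clear.

```bash
python3 -c "
from cell import sign_off
print(sign_off())"
```

```text
the job is handed in; nothing more can be done
None
```

I handed the job in at about 73 s: tin in the tray, all three boxes piled lid-down at the centre of the outlet plate (within about 1 mm by the top camera), and the timer then wound to its end stop; sign-off returned no verdict, and the phone, screwdriver and battery were never touched but not re-measured.

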